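# Pump-clamp the re-glued vial rack and keep the squeeze on

### The job

The empty bamboo vial rack has a freshly fitted end and sits on the pump clamp's board: squeeze and release the clamp's two black upright paddles again and again until the ram's rubber pad touches the rack and presses it against the wooden stop, then finish while still holding the paddles squeezed so the rack stays firmly but gently clamped, without crushing it. Work the clamp only by its paddles (do not push the ram, pad or rack by hand), and leave the dish, spoon and vials where they are.

Things in the scene. Friction and masses are not known exactly. Their poses are not given: they have to be found in the camera images.
- clamp: the clamp's fixed pine board, 150 (own x) x 380 (own y) x 16 mm; origin at its underside on the ram's line. The ram pushes along own +y; z up. On it: grey head 56 x 96 mm in plan centred at y = -100 mm, top 56 mm above the table; the steel ram through it at 36 mm height, sticking out behind (-y); the stop at the +y end. Nothing on the board is taller than 125 mm
- trigger_grip (a point): fixed point midway between the two black paddles, 100 mm above the table: the place to squeeze, from above, closing along the clamp's own y
- rear_paddle: rear (-y) upright black paddle, 24 mm wide (x) x 10 mm thick (y), from 58 to 125 mm above the table; its origin is at table height below its middle. Moves +y when squeezed
- front_paddle: front (+y) black paddle, the same, moves -y when squeezed. The two are linked and always move equally; they measure 66 mm over their outer faces when released, 30 mm when fully squeezed, and spring back within 0.7 s when let go. Nothing stands between or beside them above the head's top
- squeeze (a joint): travel of each paddle, m: 0 released, 0.018 fully squeezed. Squeezing carries the ram forward 1:1; on release the ram stays and the ratchet slips back over rungs 8 mm apart, so a full squeeze after a full release gains about 16 mm. Each finger needs 4 to 6 N to move the free ram; F newton per finger presses the pad with about 2F - 9 N
- advance (a joint): how far the ram has gone forward, m (0 to 0.10); starts at 0 to 0.035. About 25 to 70 mm remain until the rack is against the stop. A 4 N friction brake holds the ram: when the paddles are let go, nearly all clamping force is lost (the ram springs back), so it lasts only while they are kept squeezed
- spring (a joint): how far the rubber pad is pushed back on its coil spring towards the ram's collar, m: 0 free, 0.020 fully compressed. 3 N per mm: the clamping force is 3000 N/m times this. 2.5 to 7 mm (7.5 to 21 N) is a firm, gentle clamping; above 8.7 mm (26 N) the rack is crushed. A hard full squeeze past first contact can crush it
- ram: steel ram bar, 12 x 10 mm, 166 mm long, with a 28 mm collar at its front; moves along the clamp's own y; origin is the clamp's origin shifted by the advance
- pad: round black rubber pad, diameter 34 mm, 8 mm thick, at the front of the ram, centre 36 mm above the table; with ram at 0 and free spring its front face is at own y = -18 mm of the clamp; origin is the clamp's origin shifted by advance minus spring
- rack: loose empty bamboo rack for five vials, 64 mm (x) x 105 mm (y) x 56 mm high, 0.35 kg, with a solid cheek at each y end and slanting slots between; origin at the centre of its underside. It stands on the board between the pad and the stop, up to 6 mm short of the stop
- stop: fixed upright pine block on the board, 90 x 20 mm, up to 80 mm above the table; its face towards the rack is at own y = 150 mm of the clamp; origin is the clamp's origin
- dish: matte grey ceramic dish, diameter 112 mm, 28 mm high, with three vials lying in it; leave alone. Origin at centre of underside
- spoon: steel double-ended measuring spoon lying flat, about 190 mm long; leave alone. Origin under its middle
- vial_a: slender glass vial with black screw cap, standing, diameter 17.6 mm, 78 mm high; leave alone. Origin at centre of underside
- vial_b: another such standing vial; leave alone
Mind the look-alikes: they are no part of the job. What is shaped like the rack but purple or red is not meant.

How it is judged:
On the way:
1. the pad has been pumped forward until it touches the rack, with the paddles squeezed by the fingers (contact force between pad and rack above 0.5 N and contact force between the fingers and rear_paddle above 1 N), for 0.05 s.
At the end, for the whole second after the job is handed in: The fingers still squeeze both paddles (over 2 N on each), the pad presses the rack with 7 to 22 N, the rack is against the stop (over 2 N), flat on the board (tilt under 0.1 rad) and at rest (under 10 mm/s) (contact force between pad and rack between 7 and 22 N and contact force between rack and stop above 2 N and contact force between the fingers and rear_paddle above 2 N and contact force between the fingers and front_paddle above 2 N and angle between rack's own z axis and vertical below 0.1 rad and linear speed of rack below 0.01 m/s); the arm keeps its last pose, push and grip.
It fails at once if the rack is crushed: pad force above 26 N (contact force between pad and rack above 26 N).
It fails at once if the robot pushes the ram, pad or rack directly (contact force between any of the arm, the fingers and ram above 2 N or contact force between any of the arm, the fingers and pad above 2 N or contact force between any of the arm, the fingers and rack above 2 N).
It fails at once if the dish, the spoon or a vial is disturbed (moved over 15 mm) (distance of any of dish, spoon, vial_a, vial_b from where it was at the start of the episode above 0.015 m).
It also fails if it takes over 48 s, if anything falls off the work surface, if the arm or the gripper's body presses on something with over 40 N, if the wrist force passes 120 N, or if a joint passes its speed limit or range.

### The arm

A 6-joint arm with a two-finger parallel gripper is mounted at the origin on the work surface. World frame = base frame: x ahead of the robot, y to its left, z up, the work surface at z = 0. Lengths are in m, angles in rad, forces in N, time in s.
With the tool pointing down it reaches from about 0.275 to 0.975 m from the base axis. Payload 8.4 kg.
Tool frame: the origin (TCP) lies midway between the tips of the shut fingers; the grasp point (between the pads) lies 19 mm behind it; x points along the fingers, y is the direction in which the jaws open and shut, and the axes are right-handed (so a half turn about x gives the same grasp; the last joint's range is limited). The gripper opens to 92 mm and grips with 3 to 60 N. Pads are 20 mm wide; open, the fingers measure 128 mm over their backs; the gripper's body (75 mm by 189 mm) begins 69 mm behind the grasp point.
Start: joints at [1.159, 0.353, 1.633, -0, 1.155, -0.002], TCP at [0.249, 0.573, 0.215] pointing down, gripper open.
Joint ranges: [-2.63, 2.63], [-0.92, 2.1], [0.06, 2.66], [-1.3, 4.44], [0, 2.69], [-3.02, 3.02]. Speed limits (rad/s): [2.22, 2.22, 2.79, 3.14, 3.14, 3.14].

### API

Orientations are given as a unit quaternion [x, y, z, w].
In Python, from station import ctrl, capture, camera_model, look_for, pinpoint gives the robot as it stands. The module is installed in compiled form; this text tells all that it offers.
- The arm moves only by the tool servo_tool, never from a script. Its argument "motion" is a list of rows, each an object of numbers: "x", "y", "z": the shift along the world's x, y, z in m; "ax", "ay", "az": the turn, a rotation vector about the world's x, y, z in rad; "fingers": the finger opening in m, from 0 to 0.0919. A call has exactly 8 rows; each row is the pose to reach, as a shift and turn from the pose measured when the call began; what a row does not reach only later rows make up. A row lasts 1/12 s, in which the tool goes at most 41.7 mm and 7.16 degrees, less where a joint would pass 70% of its speed; a pose out of reach is approached as far as the arm can. A call with a gripper value outside its range is refused whole. The fingers move at their own pace and stop on an object; the grip force is fixed at half the most. Time passes only in rows, so rows that repeat a pose let the fingers close, or fill a call up. It gives the time, the measured TCP pose, the force and the opening at its end, in the units of the state.
- ctrl.get_obs(): the state, without advancing time (a new reading comes with each control period).
- capture(name): name is "scene" or "top" or "wrist"; returns the picture (400x640x3 uint8, blue, green, red); there is no depth.
- camera_model(name): a dict with "fx", "fy", "cx", "cy" (pixels), "extrinsics" (4x4, takes a point from world to camera coordinates). Camera axes: x right, y up, looking along -z (the intrinsics and any distortion apply to the point x, -y, -z); pixel columns grow to the right and rows downward; lengths in m; the calibration is good to about 2 mm. A picture is of the moment at which its call begins: read the wrist's pose just before it. camera_model takes no time and is no camera call; for the wrist camera it gives the pose at the moment of the call.
- ctrl.hand_in(): hands the job in, once; it reports no verdict.
Trained networks look in the newest picture that a camera, given by its name, has taken for a name from the list of things; names that differ only in an ending like _2 or _b are one class to them, and where a whole thing is asked for, a point or a joint stands for the part that bears it (a point fixed in the world has none). Each returns a list of dicts, best first, with "conf" (0 to 1); they miss things now and then, are a little off and sometimes report something else, mostly with a low value. They report only what shows in the picture. A call takes as long as a camera call. They do not tell look-alikes from the thing itself.
- look_for(camera, label): "centre" ([column, row] in pixels, amid what is visible of it).
- pinpoint(camera, label): "centre" ([column, row] in pixels: a listed point, or the origin of a listed thing).
The state is a dict: "time_s": time; "joint_positions": joint angles; "joint_vel": joint speeds; "joint_efforts": joint torques, N m; "tool_pos": TCP position; "tcp_rot": TCP orientation; "wrist_force": force on the tool from outside, world axes, zero at the start; "torque": the same for the moment, N m; "gripper_width": finger opening in m.
Only numpy, scipy, OpenCV 4.12 (cv2) and the standard library are available. Lean on these libraries where they do the work, as an engineer would, in place of code of your own. Each camera call takes 0.05 s, during which the arm holds its last target.

## Working session

There is one attempt and no reset: what is moved stays moved. The work goes in short steps, Python scripts to look and compute and a tool call to move; the robot and the scene stay as the last step left them, time stands still between calls to the robot, and variables do not carry over. Pictures are saved under pics/ and viewed, and the job is handed in when it is done.

Besides the shell and the picture viewer there is one more tool, called after ">>>" by a JSON object that holds its "api" and its "payload". servo_tool: Moves the arm, as the interface text tells. Its arguments: {"type":"object","properties":{"motion":{"type":"array","items":{"type":"object","properties":{"x":{"type":"number"},"y":{"type":"number"},"z":{"type":"number"},"ax":{"type":"number"},"ay":{"type":"number"},"az":{"type":"number"},"fingers":{"type":"number"}}}}},"required":["motion"]}

```bash
mkdir -p pics; cat > h.py <<'E'
import numpy as np, cv2
from station import ctrl, capture, camera_model, look_for, pinpoint
def ray(cam,px):
    m=camera_model(cam); E=np.array(m["extrinsics"]); R=E[:3,:3]; t=E[:3,3]
    d=np.array([(px[0]-m["cx"])/m["fx"], -(px[1]-m["cy"])/m["fy"], -1.0])
    return -R.T@t, R.T@d
def onz(cam,px,z):
    o,d=ray(cam,px); return o+d*(z-o[2])/d[2]
def proj(cam,p):
    m=camera_model(cam); E=np.array(m["extrinsics"]); c=E[:3,:3]@np.array(p)+E[:3,3]
    return np.array([m["cx"]+m["fx"]*c[0]/-c[2], m["cy"]+m["fy"]*(-c[1])/-c[2]])
E
python3 - <<'E'
from h import *
print(ctrl.get_obs()); 
for c in ["scene","top"]:
    im=capture(c); cv2.imwrite(f"pics/{c}0.png",im)
    m=camera_model(c); print({k:v for k,v in m.items()})
    for l,z in [("trigger_grip",.1),("rear_paddle",0),("front_paddle",0),("clamp",0),("rack",.016),("pad",0),("stop",0)]:
        for r in pinpoint(c,l)[:3]:
            print(c,l,round(r["conf"],2),np.round(r["centre"],1),np.round(onz(c,r["centre"],z),4))
E
```

```text
{'time_s': 0.0, 'joint_positions': array([ 1.15860362e+00,  3.53654339e-01,  1.63409488e+00,  1.53885741e-05,
        1.15518480e+00, -2.39029449e-03]), 'joint_vel': array([-1.30062622e-03, -1.96177860e-03, -1.57132292e-03,  1.65883590e-03,
        3.16967353e-04,  5.20730832e-05]), 'joint_efforts': array([ 1.38465613e-03, -5.93856239e+01, -3.34207213e+01,  6.99382788e-02,
        2.35972228e-02, -1.05606591e-04]), 'tool_pos': array([0.24881893, 0.5728232 , 0.21387661]), 'tcp_rot': array([ 0.14341438,  0.69241675, -0.14434052,  0.6922118 ]), 'wrist_force': array([-0.35492914,  0.69257074, -0.64296615]), 'torque': array([ 0.00184145, -0.01748373,  0.00200477]), 'gripper_width': 0.09184285123427476}
{'fx': 463.69442185403375, 'fy': 463.69442185403375, 'cx': 325.2912031932062, 'cy': 194.5451952426166, 'extrinsics': array([[-0.8357632 ,  0.54882897,  0.01693042,  0.50456735],
       [-0.34896593, -0.55470995,  0.75532751,  0.11887149],
       [ 0.42393709,  0.6253668 ,  0.65512877, -1.52364699],
       [ 0.        ,  0.        ,  0.        ,  1.        ]])}
scene trigger_grip 0.7 [387.3 
[... 714 characters left out ...]
  [-2.01939720e-01,  4.47090838e-03,  9.79387748e-01,
        -1.31185004e+00],
       [ 0.00000000e+00,  0.00000000e+00,  0.00000000e+00,
         1.00000000e+00]])}
top trigger_grip 0.9 [339.8 214. ] [ 0.5584 -0.0497  0.1   ]
top front_paddle 0.47 [329.5 216. ] [ 0.5683 -0.0216  0.    ]
top clamp 0.85 [309.8 207.6] [0.595  0.0418 0.    ]
top clamp 0.59 [342.6 212.9] [ 0.5788 -0.0635  0.    ]
top clamp 0.49 [308.6 207.5] [0.5952 0.0456 0.    ]
top rack 0.84 [269.4 142.8] [0.8058 0.1765 0.016 ]
top rack 0.79 [280.7 197.8] [0.6228 0.1346 0.016 ]
top rack 0.68 [319.9 141.3] [0.8128 0.0115 0.016 ]
top pad 0.68 [224.5 194. ] [0.6367 0.3174 0.    ]
top pad 0.5 [306.1 210.2] [0.5864 0.0535 0.    ]
```

View pics/scene0.png

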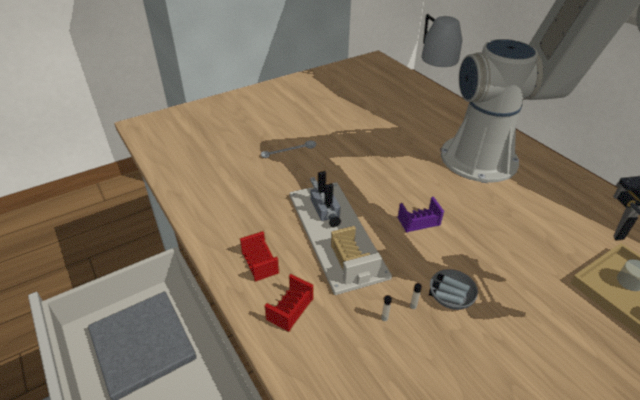

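View pics/top0.png

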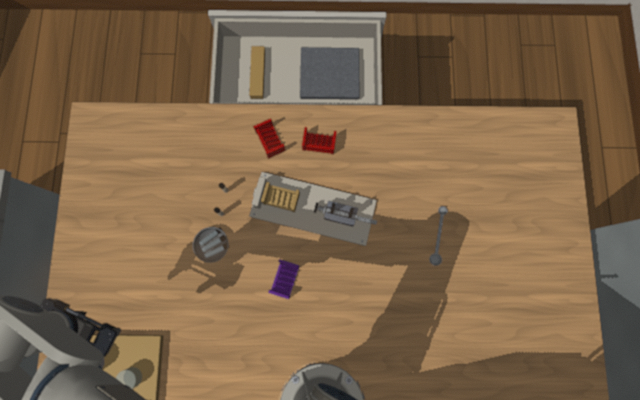

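```bash
python3 - <<'E'
from h import *
s=cv2.imread("pics/scene0.png"); t=cv2.imread("pics/top0.png")
cv2.imwrite("pics/sc.png",cv2.resize(s[165:300,270:410],None,fx=5,fy=5,interpolation=cv2.INTER_CUBIC)[:600,:])
cv2.imwrite("pics/tc.png",cv2.resize(t[160:255,240:390],None,fx=5,fy=5,interpolation=cv2.INTER_CUBIC))
from scipy.spatial.transform import Rotation as R
print(R.from_quat(ctrl.get_obs()["tcp_rot"]).as_matrix().round(3))
E
```

```text
[[ 0.     0.398  0.917]
 [-0.     0.917 -0.398]
 [-1.    -0.     0.   ]]
```

View pics/sc.png

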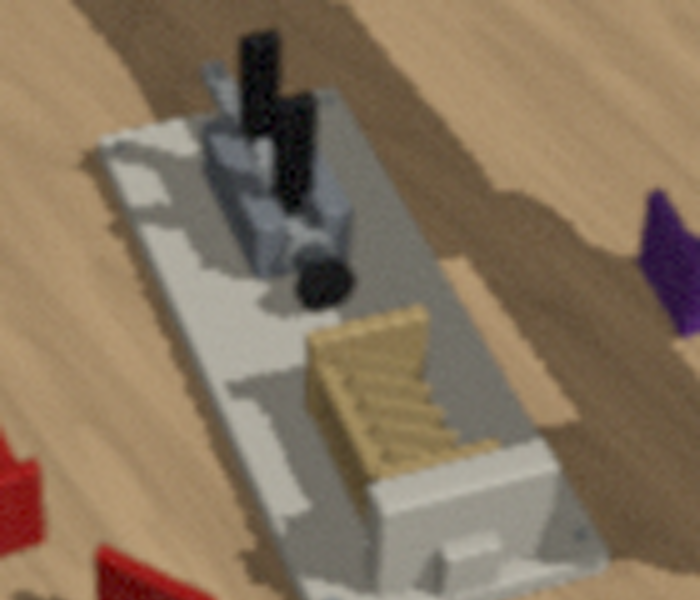

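View pics/tc.png

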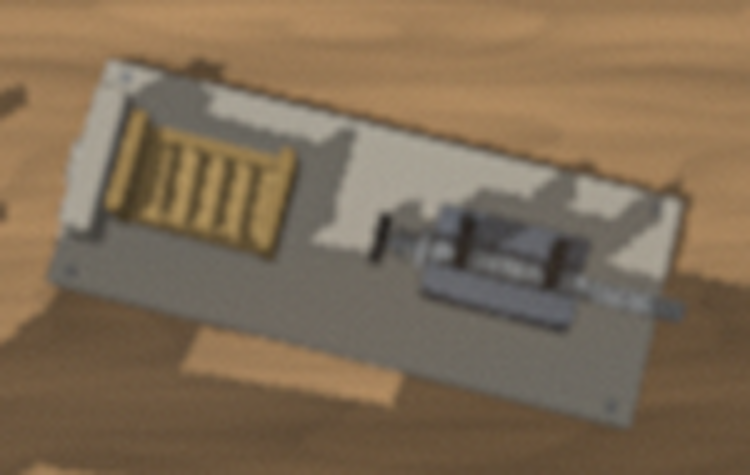

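```bash
python3 - <<'E'
from h import *
pc=np.array([(108,60),(685,198),(630,425),(50,283)])/5+[239.6,159.6]
P=np.array([onz("top",p,.016)[:2] for p in pc]); print(P.round(4))
for i in range(4): print(np.linalg.norm(P[i]-P[(i+1)%4]))
v=(P[0]-P[1])+(P[3]-P[2]); u=v/np.linalg.norm(v); n=np.array([u[1],-u[0]]) # own x
print("u(own y)",u,"angle",np.degrees(np.arctan2(u[1],u[0])))
c=P.mean(0); print("centre",c)
cl=np.array([.595,.0418])
def own(p): d=np.array(p)[:2]-c; return np.round([d@n,d@u],4)
print("rel. board centre: clamp pin",own(cl), "trig",own([.5584,-.0497]),"rack",own([.6222,.1340]))
def tp(x,y): return np.array([x,y])/5+[239.6,159.6]
for nm,px,z in [("stop top rear edge mid",((122+100)/2,(90+238)/2),.08),("pad top mid front",(374,238),.036),("rear cheek top near",((297+272)/2,(150+250)/2),.072),("front cheek topfar",((135+108)/2,(110+215)/2),.072),("fp",(464,240),.125),("rp",(556,262),.125)]:
    print(nm,own(onz("top",tp(*px),z)))
E
```

```text
[[ 0.7083  0.1997]
 [ 0.6215 -0.171 ]
 [ 0.4765 -0.1344]
 [ 0.5625  0.231 ]]
0.3807992737574814
0.1495018661082326
0.37538569693999935
0.14912547463184941
u(own y) [0.2285422  0.97353401] angle 76.7887399644693
centre [0.59220383 0.03133942]
rel. board centre: clamp pin [0.0003 0.0108] trig [-0.0144 -0.0866] rack [0.0057 0.1068]
stop top rear edge mid [-0.0027  0.1592]
pad top mid front [-0.0012 -0.0051]
rear cheek top near [0.0023 0.0518]
front cheek topfar [0.0012 0.1546]
fp [-0.0054 -0.0611]
rp [-0.0053 -0.1163]
```

>>> {"api": "servo_tool", "payload": {"motion": [{"x": 0.018, "y": -0.035, "z": 0, "az": 0.04, "fingers": 0.09}, {"x": 0.036, "y": -0.07, "z": 0, "az": 0.08, "fingers": 0.09}, {"x": 0.054, "y": -0.105, "z": 0, "az": 0.12, "fingers": 0.09}, {"x": 0.072, "y": -0.14, "z": 0, "az": 0.16, "fingers": 0.09}, {"x": 0.09, "y": -0.175, "z": 0, "az": 0.18, "fingers": 0.09}, {"x": 0.108, "y": -0.21, "z": 0, "az": 0.18, "fingers": 0.09}, {"x": 0.126, "y": -0.245, "z": 0, "az": 0.18, "fingers": 0.09}, {"x": 0.144, "y": -0.28, "z": 0, "az": 0.18, "fingers": 0.09}]}}

```text
validation failed for argument at $.mo...
```

>>> {"api": "servo_tool", "payload": {"motion": [{"x": 0.018, "y": -0.035, "z": 0, "ax": 0, "ay": 0, "az": 0.04, "fingers": 0.09}, {"x": 0.036, "y": -0.07, "z": 0, "ax": 0, "ay": 0, "az": 0.08, "fingers": 0.09}, {"x": 0.054, "y": -0.105, "z": 0, "ax": 0, "ay": 0, "az": 0.12, "fingers": 0.09}, {"x": 0.072, "y": -0.14, "z": 0, "ax": 0, "ay": 0, "az": 0.16, "fingers": 0.09}, {"x": 0.09, "y": -0.175, "z": 0, "ax": 0, "ay": 0, "az": 0.18, "fingers": 0.09}, {"x": 0.108, "y": -0.21, "z": 0, "ax": 0, "ay": 0, "az": 0.18, "fingers": 0.09}, {"x": 0.126, "y": -0.245, "z": 0, "ax": 0, "ay": 0, "az": 0.18, "fingers": 0.09}, {"x": 0.144, "y": -0.28, "z": 0, "ax": 0, "ay": 0, "az": 0.18, "fingers": 0.09}]}}

```text
time_s: 1.47
tool_pos: [0.3936, 0.2916, 0.2149]
tcp_rot: [0.081, 0.702, -0.081, 0.703]
wrist_force: [0.2, -0.2, -0.3]
gripper_width: 0.09
```

>>> {"api": "servo_tool", "payload": {"motion": [{"x": 0.018, "y": -0.036, "z": 0, "ax": 0, "ay": 0, "az": 0, "fingers": 0.09}, {"x": 0.036, "y": -0.072, "z": 0, "ax": 0, "ay": 0, "az": 0, "fingers": 0.09}, {"x": 0.054, "y": -0.108, "z": 0, "ax": 0, "ay": 0, "az": 0, "fingers": 0.09}, {"x": 0.072, "y": -0.144, "z": 0, "ax": 0, "ay": 0, "az": 0, "fingers": 0.09}, {"x": 0.09, "y": -0.18, "z": 0, "ax": 0, "ay": 0, "az": 0, "fingers": 0.09}, {"x": 0.108, "y": -0.216, "z": 0, "ax": 0, "ay": 0, "az": 0, "fingers": 0.09}, {"x": 0.126, "y": -0.252, "z": 0, "ax": 0, "ay": 0, "az": 0, "fingers": 0.09}, {"x": 0.144, "y": -0.288, "z": 0, "ax": 0, "ay": 0, "az": 0, "fingers": 0.09}]}}

```text
time_s: 2.13
tool_pos: [0.5382, 0.0015, 0.2151]
tcp_rot: [0.081, 0.702, -0.081, 0.703]
wrist_force: [1.9, 1.0, -0.0]
gripper_width: 0.0901
```

```bash
python3 - <<'E'
from h import *
print(ctrl.get_obs()["tool_pos"])
for c in ["wrist","scene"]:
    im=capture(c); cv2.imwrite(f"pics/{c}1.png",im)
    for l,z in [("trigger_grip",.1),("rear_paddle",0),("front_paddle",0),("rack",.016),("pad",0)]:
        for r in pinpoint(c,l)[:2]:
            print(c,l,round(r["conf"],2),np.round(r["centre"],1),np.round(onz(c,r["centre"],z),4))
E
```

```text
[0.53818056 0.00153989 0.21511522]
wrist trigger_grip 0.87 [271.3 240.1] [ 0.5709 -0.0559  0.1   ]
wrist rear_paddle 0.85 [258.7 212.2] [ 0.5636 -0.0842  0.    ]
wrist front_paddle 0.79 [300.7 209.9] [ 0.5726 -0.0264  0.    ]
wrist rack 0.97 [362.5 347.3] [0.7969 0.0145 0.016 ]
wrist rack 0.72 [429.6 220.2] [0.6197 0.1372 0.016 ]
wrist pad 0.55 [356.7 213.9] [ 0.5948  0.0478 -0.    ]
scene trigger_grip 0.84 [324.5 185.5] [ 0.5729 -0.0539  0.1   ]
scene rear_paddle 0.39 [349.2 257.9] [0.6109 0.1226 0.    ]
scene rear_paddle 0.24 [385.8 317.4] [0.6444 0.3128 0.    ]
scene front_paddle 0.59 [450.4 291.4] [0.4673 0.3395 0.    ]
scene rack 0.98 [290.7 307.4] [0.8181 0.183  0.016 ]
scene rack 0.95 [263.5 262.5] [0.8083 0.0316 0.016 ]
scene pad 0.48 [333.5 236.2] [0.6019 0.0373 0.    ]
```

View pics/wrist1.png

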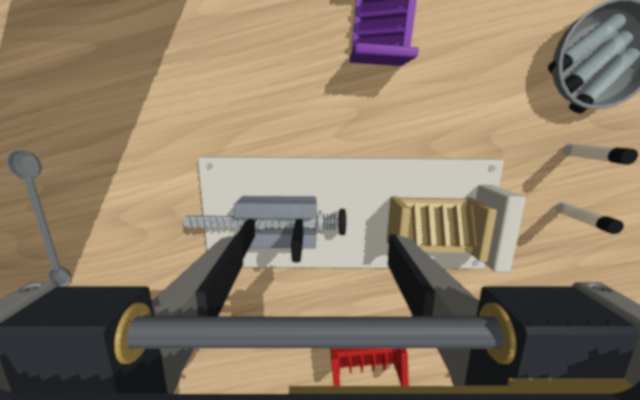

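>>> {"api": "servo_tool", "payload": {"motion": [{"x": 0.016, "y": -0.028, "z": 0, "ax": 0, "ay": 0, "az": 0, "fingers": 0.09}, {"x": 0.033, "y": -0.0575, "z": 0, "ax": 0, "ay": 0, "az": 0, "fingers": 0.09}, {"x": 0.033, "y": -0.0575, "z": -0.01, "ax": 0, "ay": 0, "az": 0, "fingers": 0.09}, {"x": 0.033, "y": -0.0575, "z": -0.04, "ax": 0, "ay": 0, "az": 0, "fingers": 0.09}, {"x": 0.033, "y": -0.0575, "z": -0.07, "ax": 0, "ay": 0, "az": 0, "fingers": 0.09}, {"x": 0.033, "y": -0.0575, "z": -0.1, "ax": 0, "ay": 0, "az": 0, "fingers": 0.09}, {"x": 0.033, "y": -0.0575, "z": -0.134, "ax": 0, "ay": 0, "az": 0, "fingers": 0.09}, {"x": 0.033, "y": -0.0575, "z": -0.134, "ax": 0, "ay": 0, "az": 0, "fingers": 0.09}]}}

```text
time_s: 3.4
tool_pos: [0.5658, -0.0521, 0.0754]
tcp_rot: [0.081, 0.706, -0.08, 0.699]
wrist_force: [-1.3, 0.3, -0.2]
gripper_width: 0.0902
```

```bash
python3 - <<'E'
from h import *
o=ctrl.get_obs(); print(o["tool_pos"],o["wrist_force"],o["gripper_width"])
for c in ["wrist","scene","top"]:
    im=capture(c); cv2.imwrite(f"pics/{c}2.png",im)
    for l,z in [("trigger_grip",.1),("pad",0),("rack",.016)]:
        for r in pinpoint(c,l)[:2]:
            print(c,l,round(r["conf"],2),np.round(r["centre"],1),np.round(onz(c,r["centre"],z),4))
s=cv2.imread("pics/scene2.png")
cv2.imwrite("pics/sc2.png",cv2.resize(s[165:285,290:410],None,fx=5,fy=5,interpolation=cv2.INTER_CUBIC))
E
```

```text
[ 0.56583254 -0.05205611  0.0753557 ] [-1.2780838   0.26611865 -0.19081972] 0.09019215820164742
wrist trigger_grip 0.79 [318.9 280.1] [ 0.5795 -0.0536  0.1   ]
wrist pad 0.55 [432.1 219.4] [0.6026 0.0464 0.    ]
scene trigger_grip 0.88 [324.7 187.4] [ 0.5768 -0.0469  0.1   ]
scene trigger_grip 0.47 [449.6 292.6] [0.5423 0.3856 0.1   ]
scene pad 0.51 [336.5 235.6] [0.5938 0.0398 0.    ]
scene pad 0.17 [336.2 235.9] [0.5951 0.0403 0.    ]
scene rack 0.92 [417.4 218.9] [0.3784 0.1191 0.016 ]
scene rack 0.86 [348.9 256. ] [0.6167 0.128  0.016 ]
top trigger_grip 0.92 [340.3 211.1] [ 0.5672 -0.0512  0.1   ]
top rack 0.85 [280.2 196.6] [0.6267 0.1363 0.016 ]
top rack 0.74 [283.  281.3] [0.3616 0.1203 0.016 ]
```

View pics/wrist2.png

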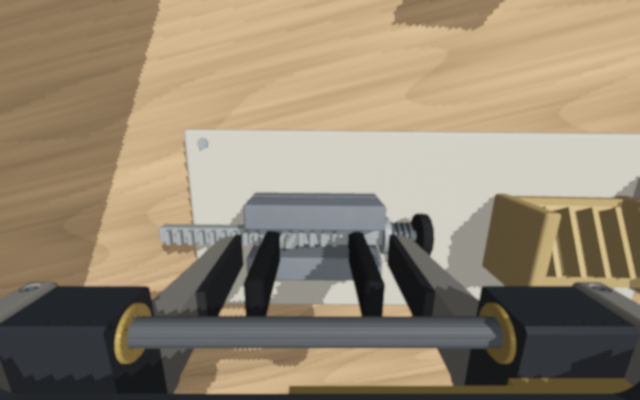

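View pics/sc2.png

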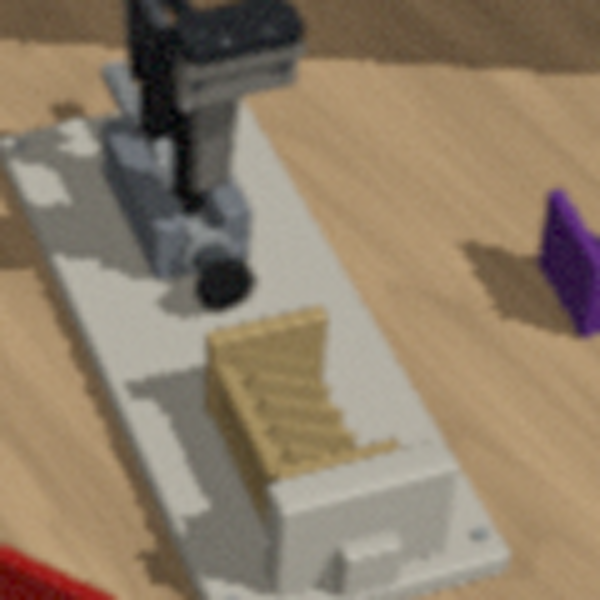

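>>> {"api": "servo_tool", "payload": {"motion": [{"x": 0.005, "y": -0.004, "z": 0.006, "ax": 0, "ay": -0.01, "az": 0, "fingers": 0.078}, {"x": 0.005, "y": -0.004, "z": 0.006, "ax": 0, "ay": -0.01, "az": 0, "fingers": 0.078}, {"x": 0.005, "y": -0.004, "z": 0.006, "ax": 0, "ay": -0.01, "az": 0, "fingers": 0.078}, {"x": 0.005, "y": -0.004, "z": 0.006, "ax": 0, "ay": -0.01, "az": 0, "fingers": 0.078}, {"x": 0.005, "y": -0.004, "z": 0.006, "ax": 0, "ay": -0.01, "az": 0, "fingers": 0.078}, {"x": 0.005, "y": -0.004, "z": 0.006, "ax": 0, "ay": -0.01, "az": 0, "fingers": 0.078}, {"x": 0.005, "y": -0.004, "z": 0.006, "ax": 0, "ay": -0.01, "az": 0, "fingers": 0.078}, {"x": 0.005, "y": -0.004, "z": 0.006, "ax": 0, "ay": -0.01, "az": 0, "fingers": 0.078}]}}

```text
time_s: 4.67
tool_pos: [0.5755, -0.0571, 0.0875]
tcp_rot: [0.081, 0.699, -0.08, 0.706]
wrist_force: [-0.1, -0.4, -0.1]
gripper_width: 0.0783
```

```bash
python3 - <<'E'
from h import *
o=ctrl.get_obs(); print(o["time_s"],o["tool_pos"],o["tcp_rot"],o["wrist_force"],o["gripper_width"])
c="wrist"; im=capture(c); cv2.imwrite(f"pics/{c}3.png",im)
for l,z in [("trigger_grip",.1),("pad",0),("rear_paddle",0),("front_paddle",0),("rack",.016)]:
        for r in pinpoint(c,l)[:2]:
            print(c,l,round(r["conf"],2),np.round(r["centre"],1),np.round(onz(c,r["centre"],z),4))
print(proj(c,o["tool_pos"]))
E
```

```text
4.6667 [ 0.57552698 -0.05708516  0.08745721] [ 0.08105068  0.69852657 -0.07989436  0.70647598] [-0.10896544 -0.40439776 -0.11731404] 0.07828621584495539
wrist trigger_grip 0.96 [320.6 248.6] [ 0.5699 -0.0535  0.1   ]
wrist pad 0.87 [433.4 204.1] [0.5966 0.0467 0.    ]
wrist rear_paddle 0.91 [287.2 204.3] [ 0.5669 -0.0816  0.    ]
wrist front_paddle 0.84 [349.8 201.6] [ 0.5772 -0.0262  0.    ]
wrist rack 0.94 [430.4 392.1] [0.7943 0.0147 0.016 ]
wrist rack 0.77 [545.3 214.7] [0.6217 0.1335 0.016 ]
[316.64340284 249.08725255]
```

View pics/wrist3.png

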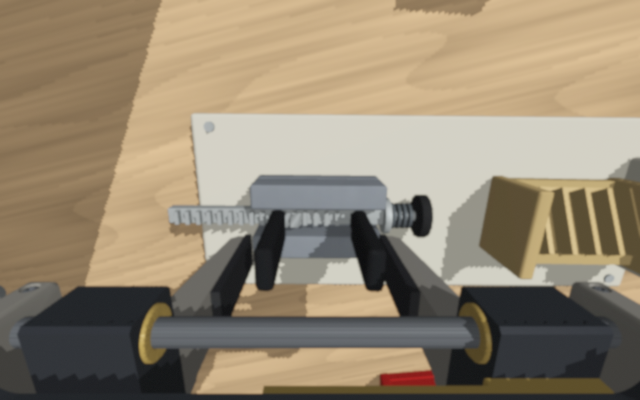

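>>> {"api": "servo_tool", "payload": {"motion": [{"x": -0.0045, "y": 0.002, "z": -0.005, "ax": 0, "ay": 0.01, "az": 0, "fingers": 0.078}, {"x": -0.0045, "y": 0.002, "z": -0.005, "ax": 0, "ay": 0.01, "az": 0, "fingers": 0.078}, {"x": -0.0045, "y": 0.002, "z": -0.005, "ax": 0, "ay": 0.01, "az": 0, "fingers": 0.072}, {"x": -0.0045, "y": 0.002, "z": -0.005, "ax": 0, "ay": 0.01, "az": 0, "fingers": 0.06}, {"x": -0.0045, "y": 0.002, "z": -0.005, "ax": 0, "ay": 0.01, "az": 0, "fingers": 0.05}, {"x": -0.0045, "y": 0.002, "z": -0.005, "ax": 0, "ay": 0.01, "az": 0, "fingers": 0.05}, {"x": -0.0045, "y": 0.002, "z": -0.005, "ax": 0, "ay": 0.01, "az": 0, "fingers": 0.05}, {"x": -0.0045, "y": 0.002, "z": -0.005, "ax": 0, "ay": 0.01, "az": 0, "fingers": 0.05}]}}

```text
time_s: 5.63
tool_pos: [0.5711, -0.0539, 0.0824]
tcp_rot: [0.081, 0.702, -0.08, 0.703]
wrist_force: [0.7, 7.1, -2.0]
gripper_width: 0.0501
```

```bash
cat > look.py <<'E'
import sys
from h import *
from scipy.spatial.transform import Rotation as R
tag=sys.argv[1]
o=ctrl.get_obs(); print(o["time_s"],o["tool_pos"].round(4),R.from_quat(o["tcp_rot"]).as_matrix()[:,0].round(4),o["wrist_force"].round(2),o["torque"].round(2),round(o["gripper_width"],5))
U=np.array([.2285,.9735]); N=np.array([.9735,-.2285]); O=np.array([.5945,.0411])
for c in ["wrist","scene"]:
    im=capture(c); cv2.imwrite(f"pics/{c}{tag}.png",im)
    for l,z in [("trigger_grip",.1),("pad",0),("rear_paddle",0),("front_paddle",0),("rack",.016)]:
        for r in pinpoint(c,l)[:3]:
            p=onz(c,r["centre"],z)[:2]-O; q=np.array([p@N,p@U])
            if abs(q[0])<.03 and abs(q[1])<.15: print(c,l,round(r["conf"],2),np.round(r["centre"],1),"own",np.round(q*1000,1))
    if c=="scene": cv2.imwrite(f"pics/sc{tag}.png",cv2.resize(im[165:285,290:410],None,fx=5,fy=5,interpolation=cv2.INTER_CUBIC))
E
python3 look.py 4
```

```text
5.6333 [ 0.5711 -0.0539  0.0824] [ 0.0015  0.002  -1.    ] [ 0.7   7.14 -1.95] [ 1.12 -0.18 -0.01] 0.05013
wrist trigger_grip 0.58 [316.1 262.9] own [ -0.8 -98.3]
wrist rear_paddle 0.65 [291.  209.4] own [  -1.6 -120. ]
wrist rack 0.96 [549.1 222. ] own [ 4.3 98.4]
scene trigger_grip 0.65 [324.7 185.6] own [  0.3 -96.8]
scene pad 0.67 [338.  235.8] own [-3.9  0.6]
scene rack 0.84 [349.  258.6] own [ 4.8 97.8]
```

View pics/wrist4.png

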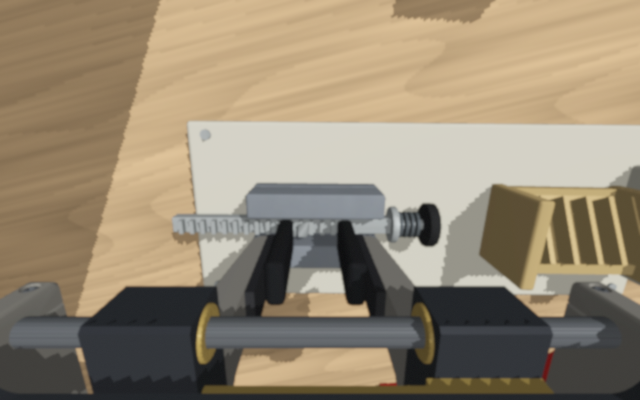

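>>> {"api": "servo_tool", "payload": {"motion": [{"x": 0.0003, "y": 0.0015, "z": 0, "ax": 0, "ay": 0, "az": 0, "fingers": 0.05}, {"x": 0.0003, "y": 0.0015, "z": 0, "ax": 0, "ay": 0, "az": 0, "fingers": 0.045}, {"x": 0.0003, "y": 0.0015, "z": 0, "ax": 0, "ay": 0, "az": 0, "fingers": 0.04}, {"x": 0.0003, "y": 0.0015, "z": 0, "ax": 0, "ay": 0, "az": 0, "fingers": 0.035}, {"x": 0.0003, "y": 0.0015, "z": 0, "ax": 0, "ay": 0, "az": 0, "fingers": 0.03}, {"x": 0.0003, "y": 0.0015, "z": 0, "ax": 0, "ay": 0, "az": 0, "fingers": 0.029}, {"x": 0.0003, "y": 0.0015, "z": 0, "ax": 0, "ay": 0, "az": 0, "fingers": 0.029}, {"x": 0.0003, "y": 0.0015, "z": 0, "ax": 0, "ay": 0, "az": 0, "fingers": 0.029}]}}

```text
time_s: 6.9
tool_pos: [0.5712, -0.0538, 0.0823]
tcp_rot: [0.081, 0.702, -0.08, 0.703]
wrist_force: [-0.9, -7.4, -1.2]
gripper_width: 0.0296
```

```bash
python3 look.py 5
```

```text
6.9 [ 0.5712 -0.0538  0.0823] [ 1.1e-03  2.0e-04 -1.0e+00] [-0.95 -7.37 -1.24] [-1.27  0.17 -0.2 ] 0.0296
wrist trigger_grip 0.68 [317.9 263.5] own [ -0.4 -97.1]
wrist pad 0.64 [451.6 211.3] own [-0.1 22.6]
wrist rear_paddle 0.9 [303.2 208.6] own [  -2.3 -109.2]
wrist front_paddle 0.66 [327.2 208.3] own [ -2.6 -87.9]
wrist rack 0.92 [549.3 223.3] own [ 5.3 98.5]
scene trigger_grip 0.67 [326.8 185.5] own [ -5.2 -95.4]
scene pad 0.64 [339.5 237.8] own [-5.1  8.8]
scene rack 0.74 [347.4 258.5] own [ 8.5 96.2]
```

View pics/wrist5.png

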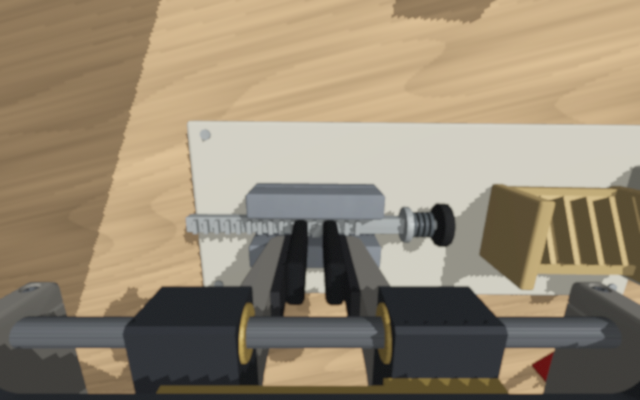

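>>> {"api": "servo_tool", "payload": {"motion": [{"x": 0, "y": 0, "z": 0, "ax": 0, "ay": 0, "az": 0, "fingers": 0.075}, {"x": 0, "y": 0, "z": 0, "ax": 0, "ay": 0, "az": 0, "fingers": 0.075}, {"x": 0, "y": 0, "z": 0, "ax": 0, "ay": 0, "az": 0, "fingers": 0.075}, {"x": 0, "y": 0, "z": 0, "ax": 0, "ay": 0, "az": 0, "fingers": 0.075}, {"x": 0, "y": 0, "z": 0, "ax": 0, "ay": 0, "az": 0, "fingers": 0.075}, {"x": 0, "y": 0, "z": 0, "ax": 0, "ay": 0, "az": 0, "fingers": 0.075}, {"x": 0, "y": 0, "z": 0, "ax": 0, "ay": 0, "az": 0, "fingers": 0.075}, {"x": 0, "y": 0, "z": 0, "ax": 0, "ay": 0, "az": 0, "fingers": 0.075}]}}

```text
time_s: 8.17
tool_pos: [0.5712, -0.0537, 0.0823]
tcp_rot: [0.081, 0.702, -0.08, 0.703]
wrist_force: [-0.6, -0.1, -0.7]
gripper_width: 0.0751
```

```bash
python3 look.py 6
```

```text
8.1667 [ 0.5712 -0.0537  0.0823] [ 1.1e-03  2.0e-04 -1.0e+00] [-0.63 -0.06 -0.7 ] [-0.01  0.06 -0.03] 0.0751
wrist trigger_grip 0.92 [315.9 261.5] own [ -1.7 -98.2]
wrist pad 0.62 [448.7 210.7] own [-0.6 20. ]
wrist rear_paddle 0.86 [281.5 212.5] own [   1.3 -128.5]
wrist front_paddle 0.59 [348.  212.5] own [  1.2 -69.3]
wrist rack 0.72 [546.1 224. ] own [ 6. 96.]
scene trigger_grip 0.59 [323.8 187.6] own [  5.5 -89.7]
scene pad 0.61 [339.5 238. ] own [-4.8  9.5]
scene rack 0.7 [350.  259.4] own [  3.5 101.1]
```

View pics/wrist6.png

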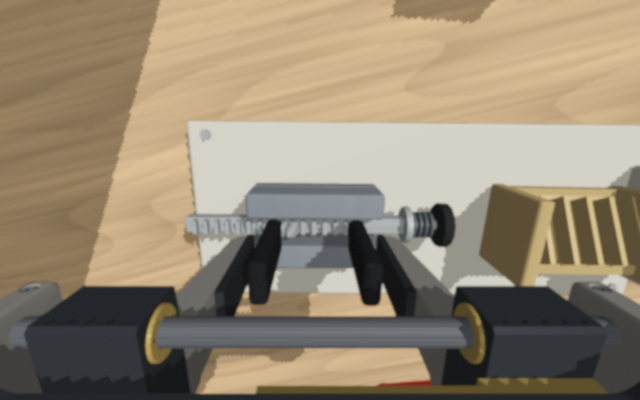

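>>> {"api": "servo_tool", "payload": {"motion": [{"x": 0, "y": 0, "z": 0, "ax": 0, "ay": 0, "az": 0, "fingers": 0.06}, {"x": 0, "y": 0, "z": 0, "ax": 0, "ay": 0, "az": 0, "fingers": 0.05}, {"x": 0, "y": 0, "z": 0, "ax": 0, "ay": 0, "az": 0, "fingers": 0.04}, {"x": 0, "y": 0, "z": 0, "ax": 0, "ay": 0, "az": 0, "fingers": 0.03}, {"x": 0, "y": 0, "z": 0, "ax": 0, "ay": 0, "az": 0, "fingers": 0.0295}, {"x": 0, "y": 0, "z": 0, "ax": 0, "ay": 0, "az": 0, "fingers": 0.0295}, {"x": 0, "y": 0, "z": 0, "ax": 0, "ay": 0, "az": 0, "fingers": 0.0295}, {"x": 0, "y": 0, "z": 0, "ax": 0, "ay": 0, "az": 0, "fingers": 0.0295}]}}

```text
time_s: 9.43
tool_pos: [0.5712, -0.0539, 0.0823]
tcp_rot: [0.081, 0.702, -0.081, 0.703]
wrist_force: [-0.1, -1.8, -0.2]
gripper_width: 0.0301
```

>>> {"api": "servo_tool", "payload": {"motion": [{"x": 0, "y": 0, "z": 0, "ax": 0, "ay": 0, "az": 0, "fingers": 0.075}, {"x": 0, "y": 0, "z": 0, "ax": 0, "ay": 0, "az": 0, "fingers": 0.075}, {"x": 0, "y": 0, "z": 0, "ax": 0, "ay": 0, "az": 0, "fingers": 0.075}, {"x": 0, "y": 0, "z": 0, "ax": 0, "ay": 0, "az": 0, "fingers": 0.075}, {"x": 0, "y": 0, "z": 0, "ax": 0, "ay": 0, "az": 0, "fingers": 0.075}, {"x": 0, "y": 0, "z": 0, "ax": 0, "ay": 0, "az": 0, "fingers": 0.075}, {"x": 0, "y": 0, "z": 0, "ax": 0, "ay": 0, "az": 0, "fingers": 0.075}, {"x": 0, "y": 0, "z": 0, "ax": 0, "ay": 0, "az": 0, "fingers": 0.075}]}}

```text
time_s: 10.1
tool_pos: [0.5712, -0.0538, 0.0823]
tcp_rot: [0.081, 0.702, -0.081, 0.703]
wrist_force: [0.1, 0.3, 0.5]
gripper_width: 0.0747
```

```bash
python3 look.py 7
```

```text
10.1 [ 0.5712 -0.0538  0.0823] [ 1.1e-03  1.0e-04 -1.0e+00] [0.07 0.28 0.54] [-0.    0.03  0.03] 0.07469
wrist trigger_grip 0.96 [315.8 260.1] own [ -2.5 -98.3]
wrist pad 0.96 [469.3 213.2] own [ 1.7 38.5]
wrist rear_paddle 0.61 [282.8 212. ] own [   0.9 -127.4]
wrist front_paddle 0.69 [345.4 210.5] own [ -0.6 -71.8]
wrist rack 0.79 [546.9 224. ] own [ 6.  96.6]
scene trigger_grip 0.96 [325.  186.5] own [  0.9 -93. ]
scene pad 0.62 [349.4 258.2] own [-2.7 84.2]
scene rack 0.87 [346.9 257.3] own [ 8.2 92.1]
```

View pics/wrist7.png

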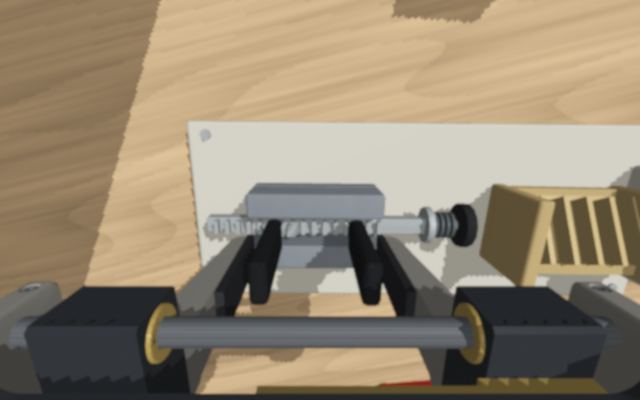

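View pics/sc7.png

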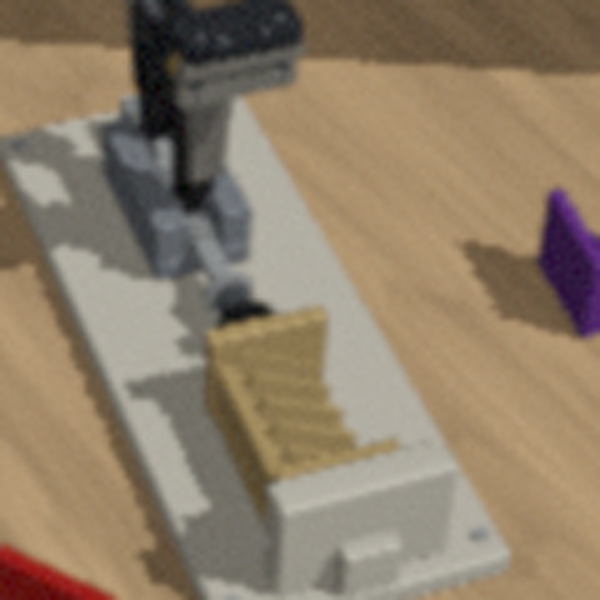

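```bash
cat > ov.py <<'E'
import sys
from h import *
tag,adv,spr,ry=sys.argv[1],*[float(a) for a in sys.argv[2:5]]
U=np.array([.2285,.9735]); N=np.array([.9735,-.2285]); O=np.array([.5945,.0411])
def W(x,y,z): p=O+N*x/1000+U*y/1000; return [p[0],p[1],z/1000]
im=cv2.imread(f"pics/wrist{tag}.png"); x0,y0,k=380,150,4
big=cv2.resize(im[y0:y0+150,x0:x0+200],None,fx=k,fy=k,interpolation=cv2.INTER_CUBIC)
def pl(pts,c):
    q=[((proj("wrist",W(*p))-[x0,y0]+.5)*k).astype(int) for p in pts]
    cv2.polylines(big,[np.array(q)],False,c,1)
th=np.linspace(0,2*np.pi,40)
for f,c in [(0,(0,0,255)),(-8,(255,0,255))]:
    pl([(17*np.cos(t),-18+adv-spr+f,36+17*np.sin(t)) for t in th],c)
a=ry-52.5
pl([(-32,a,16),(32,a,16),(32,a,72),(-32,a,72),(-32,a,16)],(255,255,0))
b=ry+52.5
pl([(-32,b,72),(32,b,72)],(255,255,0))
pl([(-45,150,80),(45,150,80)],(0,255,0)); pl([(-45,150,16),(-45,150,80)],(0,255,0))
cv2.imwrite(f"pics/ov{tag}.png",big)
E
python3 ov.py 7 38 0 96.5
```

```text
(no output)
```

View pics/ov7.png

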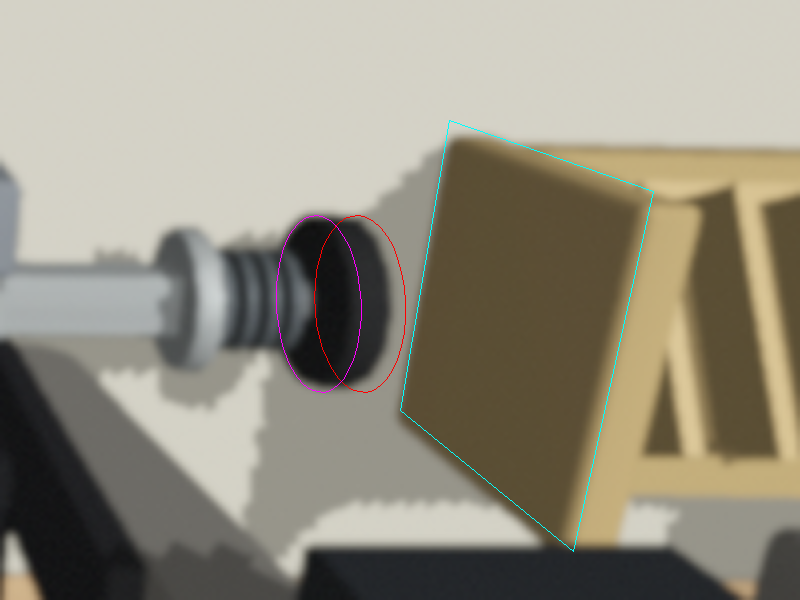

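>>> {"api": "servo_tool", "payload": {"motion": [{"x": 0, "y": 0, "z": 0, "ax": 0, "ay": 0, "az": 0, "fingers": 0.06}, {"x": 0, "y": 0, "z": 0, "ax": 0, "ay": 0, "az": 0, "fingers": 0.05}, {"x": 0, "y": 0, "z": 0, "ax": 0, "ay": 0, "az": 0, "fingers": 0.04}, {"x": 0, "y": 0, "z": 0, "ax": 0, "ay": 0, "az": 0, "fingers": 0.034}, {"x": 0, "y": 0, "z": 0, "ax": 0, "ay": 0, "az": 0, "fingers": 0.03}, {"x": 0, "y": 0, "z": 0, "ax": 0, "ay": 0, "az": 0, "fingers": 0.0295}, {"x": 0, "y": 0, "z": 0, "ax": 0, "ay": 0, "az": 0, "fingers": 0.0295}, {"x": 0, "y": 0, "z": 0, "ax": 0, "ay": 0, "az": 0, "fingers": 0.0295}]}}

```text
time_s: 11.37
tool_pos: [0.5712, -0.0538, 0.0823]
tcp_rot: [0.081, 0.702, -0.081, 0.703]
wrist_force: [-0.2, -0.5, 0.7]
gripper_width: 0.0297
```

```bash
python3 look.py 8; python3 ov.py 8 54 0 96.5
```

```text
11.3667 [ 0.5712 -0.0538  0.0823] [ 1.2e-03  1.0e-04 -1.0e+00] [-0.22 -0.49  0.68] [-0.12  0.02 -0.07] 0.02965
wrist trigger_grip 0.83 [316.1 261.6] own [ -1.6 -98.2]
wrist pad 0.94 [486.1 211.7] own [ 0.3 53.2]
wrist pad 0.61 [483.6 210.3] own [-1.  50.8]
wrist pad 0.26 [429.8 209.8] own [-1.4  3. ]
wrist rear_paddle 0.95 [302.8 211.2] own [ 1.000e-01 -1.096e+02]
wrist front_paddle 0.96 [329.  209.5] own [ -1.5 -86.4]
wrist rack 0.94 [548.  221.2] own [ 3.5 96.9]
scene trigger_grip 0.85 [326.6 184.6] own [ -6.  -99.1]
scene rack 0.9 [349.1 256.2] own [ 1.6 90.5]
```

View pics/ov8.png

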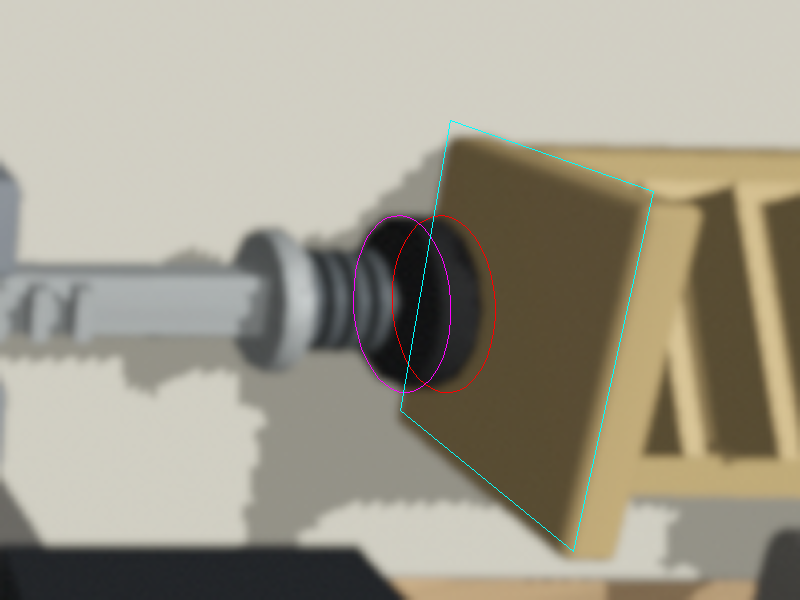

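>>> {"api": "servo_tool", "payload": {"motion": [{"x": 0, "y": 0, "z": 0, "ax": 0, "ay": 0, "az": 0, "fingers": 0.075}, {"x": 0, "y": 0, "z": 0, "ax": 0, "ay": 0, "az": 0, "fingers": 0.075}, {"x": 0, "y": 0, "z": 0, "ax": 0, "ay": 0, "az": 0, "fingers": 0.075}, {"x": 0, "y": 0, "z": 0, "ax": 0, "ay": 0, "az": 0, "fingers": 0.075}, {"x": 0, "y": 0, "z": 0, "ax": 0, "ay": 0, "az": 0, "fingers": 0.075}, {"x": 0, "y": 0, "z": 0, "ax": 0, "ay": 0, "az": 0, "fingers": 0.075}, {"x": 0, "y": 0, "z": 0, "ax": 0, "ay": 0, "az": 0, "fingers": 0.075}, {"x": 0, "y": 0, "z": 0, "ax": 0, "ay": 0, "az": 0, "fingers": 0.075}]}}

```text
time_s: 12.63
tool_pos: [0.5712, -0.0538, 0.0823]
tcp_rot: [0.081, 0.702, -0.081, 0.703]
wrist_force: [-0.6, 0.9, 0.2]
gripper_width: 0.0751
```

>>> {"api": "servo_tool", "payload": {"motion": [{"x": 0, "y": 0, "z": 0, "ax": 0, "ay": 0, "az": 0, "fingers": 0.075}, {"x": 0, "y": 0, "z": 0, "ax": 0, "ay": 0, "az": 0, "fingers": 0.068}, {"x": 0, "y": 0, "z": 0, "ax": 0, "ay": 0, "az": 0, "fingers": 0.062}, {"x": 0, "y": 0, "z": 0, "ax": 0, "ay": 0, "az": 0, "fingers": 0.057}, {"x": 0, "y": 0, "z": 0, "ax": 0, "ay": 0, "az": 0, "fingers": 0.052}, {"x": 0, "y": 0, "z": 0, "ax": 0, "ay": 0, "az": 0, "fingers": 0.048}, {"x": 0, "y": 0, "z": 0, "ax": 0, "ay": 0, "az": 0, "fingers": 0.046}, {"x": 0, "y": 0, "z": 0, "ax": 0, "ay": 0, "az": 0, "fingers": 0.046}]}}

```text
time_s: 13.3
tool_pos: [0.5712, -0.0539, 0.0823]
tcp_rot: [0.081, 0.702, -0.081, 0.703]
wrist_force: [0.2, -0.1, 0.4]
gripper_width: 0.0464
```

```bash
python3 look.py 9; python3 ov.py 9 61.5 0 96.5
```

```text
13.3 [ 0.5712 -0.0539  0.0823] [ 0.0012  0.     -1.    ] [ 0.17 -0.06  0.43] [-0.05 -0.05  0.16] 0.04639
wrist trigger_grip 0.86 [316.6 263.3] own [ -0.5 -97.9]
wrist pad 0.69 [493.9 214.6] own [ 3.  60.6]
wrist rear_paddle 0.94 [292.6 209. ] own [  -1.9 -118.6]
wrist rear_paddle 0.29 [548.4 219.9] own [  7.9 110.2]
wrist front_paddle 0.69 [337.6 207.6] own [ -3.3 -78.8]
wrist rack 0.71 [545.7 220.9] own [ 3.2 94.9]
scene trigger_grip 0.91 [324.2 189.6] own [  7.3 -81.6]
scene rack 0.85 [348.1 257.2] own [ 5.2 92.7]
```

View pics/ov9.png

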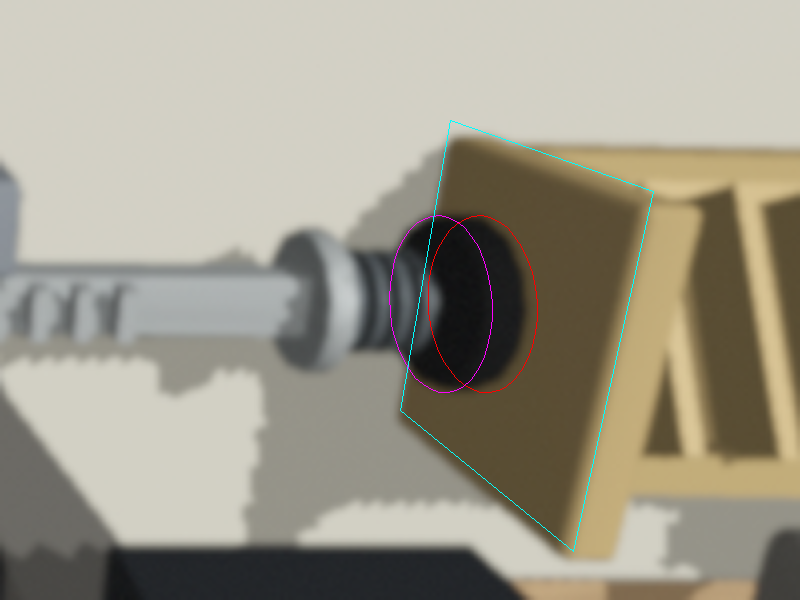

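>>> {"api": "servo_tool", "payload": {"motion": [{"x": 0, "y": 0, "z": 0, "ax": 0, "ay": 0, "az": 0, "fingers": 0.045}, {"x": 0, "y": 0, "z": 0, "ax": 0, "ay": 0, "az": 0, "fingers": 0.044}, {"x": 0, "y": 0, "z": 0, "ax": 0, "ay": 0, "az": 0, "fingers": 0.043}, {"x": 0, "y": 0, "z": 0, "ax": 0, "ay": 0, "az": 0, "fingers": 0.042}, {"x": 0, "y": 0, "z": 0, "ax": 0, "ay": 0, "az": 0, "fingers": 0.041}, {"x": 0, "y": 0, "z": 0, "ax": 0, "ay": 0, "az": 0, "fingers": 0.04}, {"x": 0, "y": 0, "z": 0, "ax": 0, "ay": 0, "az": 0, "fingers": 0.04}, {"x": 0, "y": 0, "z": 0, "ax": 0, "ay": 0, "az": 0, "fingers": 0.04}]}}

```text
time_s: 14.57
tool_pos: [0.5712, -0.0539, 0.0823]
tcp_rot: [0.081, 0.702, -0.081, 0.703]
wrist_force: [-0.2, -0.6, -0.6]
gripper_width: 0.0404
```

```bash
cat > shift.py <<'E'
import sys
from h import *
a,b=[cv2.cvtColor(cv2.imread(f"pics/wrist{t}.png"),cv2.COLOR_BGR2GRAY).astype(np.float32) for t in sys.argv[1:3]]
for n,(x0,x1,y0,y1) in {"rack cheek top":(520,600,180,280),"rack slats":(550,635,185,285),"board bolt(ref)":(190,240,115,160),"collar":(433,474,203,248)}.items():
    (dx,dy),r=cv2.phaseCorrelate(a[y0:y1,x0:x1].copy(),b[y0:y1,x0:x1].copy(),cv2.createHanningWindow((x1-x0,y1-y0),cv2.CV_32F)); print(n,round(dx,2),round(dy,2),round(r,2))
# profile along ram row
for t,im in zip(sys.argv[1:3],(a,b)):
    print(t,[int(v) for v in im[222:230,440:516].mean(0)])
E
python3 look.py 10; python3 ov.py 10 64 0 96.5; python3 shift.py 9 10
```

```text
14.5667 [ 0.5712 -0.0539  0.0823] [ 0.0011  0.     -1.    ] [-0.19 -0.6  -0.63] [-0.04  0.02  0.08] 0.04038
wrist trigger_grip 0.91 [315.9 263.3] own [ -0.5 -98.3]
wrist pad 0.62 [495.6 210.5] own [-0.9 61.4]
wrist pad 0.2 [548.3 223.6] own [ 11.4 110.9]
wrist rear_paddle 0.95 [298.2 209.5] own [  -1.4 -113.7]
wrist front_paddle 0.64 [335.5 210.7] own [ -0.4 -80.6]
wrist rack 0.71 [334.7 210. ] own [ -6.  -82.4]
wrist rack 0.68 [547.2 219.3] own [ 1.8 95.9]
scene trigger_grip 0.62 [324.8 187.9] own [  3.4 -87.7]
scene rack 0.77 [348.5 258. ] own [ 5.3 95.5]
rack cheek top 2.2 -0.35 0.92
rack slats 1.95 -0.53 0.98
board bolt(ref) -0.0 0.45 0.91
collar 3.96 0.77 0.83
9 [174, 174, 174, 174, 174, 175, 175, 175, 174, 174, 170, 161, 148, 136, 126, 118, 109, 95, 83, 78, 80, 95, 132, 167, 186, 194, 196, 195, 185, 158, 122, 88, 62, 58, 78, 95, 95, 78, 57, 63, 86, 98, 91, 70, 56, 69, 92, 102, 95, 71, 42, 23, 18, 18, 18, 18, 18, 18, 19, 19, 20, 24, 26, 27, 27, 27, 27, 28, 27, 29, 39, 57, 70, 76, 77, 78]
10 [173, 173, 173, 173, 173, 173, 174, 173, 174, 174, 174, 174, 174, 173, 170, 160, 146, 133, 122, 115, 106, 92, 81, 78, 80, 97, 134, 169, 186, 193, 195, 193, 180, 153, 118, 84, 58, 60, 82, 95, 91, 72, 55, 65, 89, 98, 87, 65, 54, 65, 79, 81, 74, 56, 34, 20, 18, 18, 18, 17, 17, 18, 19, 20, 22, 26, 27, 27, 27, 27, 27, 27, 29, 37, 54, 68]
```

View pics/ov10.png

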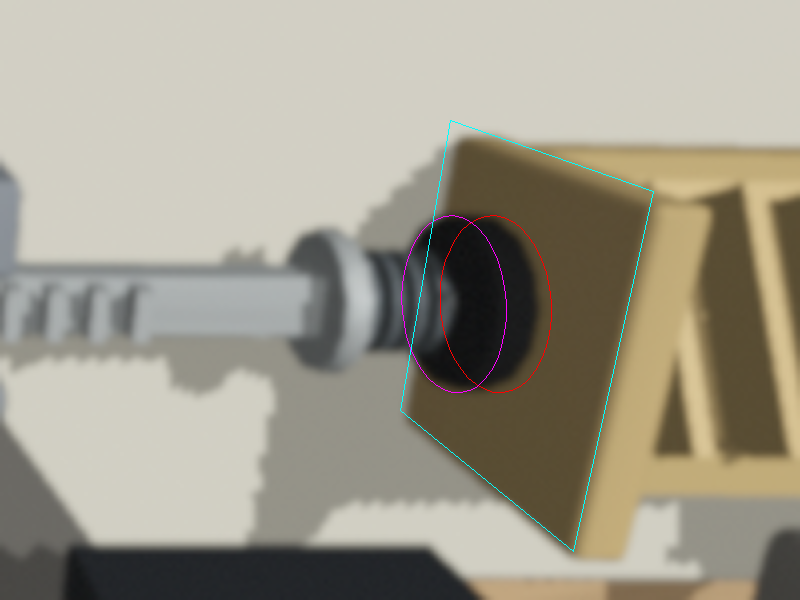

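>>> {"api": "servo_tool", "payload": {"motion": [{"x": 0, "y": 0, "z": 0, "ax": 0, "ay": 0, "az": 0, "fingers": 0.0395}, {"x": 0, "y": 0, "z": 0, "ax": 0, "ay": 0, "az": 0, "fingers": 0.039}, {"x": 0, "y": 0, "z": 0, "ax": 0, "ay": 0, "az": 0, "fingers": 0.0385}, {"x": 0, "y": 0, "z": 0, "ax": 0, "ay": 0, "az": 0, "fingers": 0.038}, {"x": 0, "y": 0, "z": 0, "ax": 0, "ay": 0, "az": 0, "fingers": 0.0375}, {"x": 0, "y": 0, "z": 0, "ax": 0, "ay": 0, "az": 0, "fingers": 0.037}, {"x": 0, "y": 0, "z": 0, "ax": 0, "ay": 0, "az": 0, "fingers": 0.037}, {"x": 0, "y": 0, "z": 0, "ax": 0, "ay": 0, "az": 0, "fingers": 0.037}]}}

```text
time_s: 15.83
tool_pos: [0.5712, -0.0538, 0.0823]
tcp_rot: [0.081, 0.702, -0.081, 0.703]
wrist_force: [0.7, -0.8, -0.2]
gripper_width: 0.0369
```

```bash
python3 look.py 11; python3 ov.py 11 64 0 98;python3 shift.py 9 11; python3 shift.py 10 11|head -4
```

```text
15.8333 [ 0.5712 -0.0538  0.0823] [ 1.1e-03  1.0e-04 -1.0e+00] [ 0.71 -0.85 -0.17] [-0.13  0.1   0.07] 0.03688
wrist trigger_grip 0.91 [312.6 260.7] own [  -2.1 -100.2]
wrist pad 0.87 [500.1 213.4] own [ 1.8 65.9]
wrist rear_paddle 0.62 [299.9 209.2] own [  -1.7 -112.2]
wrist front_paddle 0.7 [332.2 208. ] own [ -2.9 -83.6]
wrist rack 0.72 [551.  221.7] own [ 3.9 99.5]
scene trigger_grip 0.76 [325.  188.1] own [  3.1 -86.8]
rack cheek top 4.36 -0.39 0.9
rack slats 4.26 -0.93 0.82
board bolt(ref) 0.03 0.47 0.91
collar 6.02 0.47 0.72
9 [174, 174, 174, 174, 174, 175, 175, 175, 174, 174, 170, 161, 148, 136, 126, 118, 109, 95, 83, 78, 80, 95, 132, 167, 186, 194, 196, 195, 185, 158, 122, 88, 62, 58, 78, 95, 95, 78, 57, 63, 86, 98, 91, 70, 56, 69, 92, 102, 95, 71, 42, 23, 18, 18, 18, 18, 18, 18, 19, 19, 20, 24, 26, 27, 27, 27, 27, 28, 27, 29, 39, 57, 70, 76, 77, 78]
11 [173, 173, 173, 173, 173, 173, 173, 173, 173, 173, 173, 173, 173, 173, 173, 172, 170, 161, 144, 127, 119, 114, 104, 91, 81, 77, 79, 96, 133, 167, 185, 192, 194, 193, 182, 155, 119, 85, 58, 60, 82, 95, 91, 72, 55, 65, 89, 98, 88, 66, 55, 68, 85, 90, 81, 59, 35, 20, 18, 17, 18, 17, 18, 18, 18, 19, 23, 25, 26, 26, 27, 27, 26, 27, 28, 37]
rack cheek top 2.1 -0.18 0.87
rack slats 1.68 -0.36 0.86
board bolt(ref) 0.02 0.48 0.91
collar 2.01 0.51 0.93
```

View pics/ov11.png

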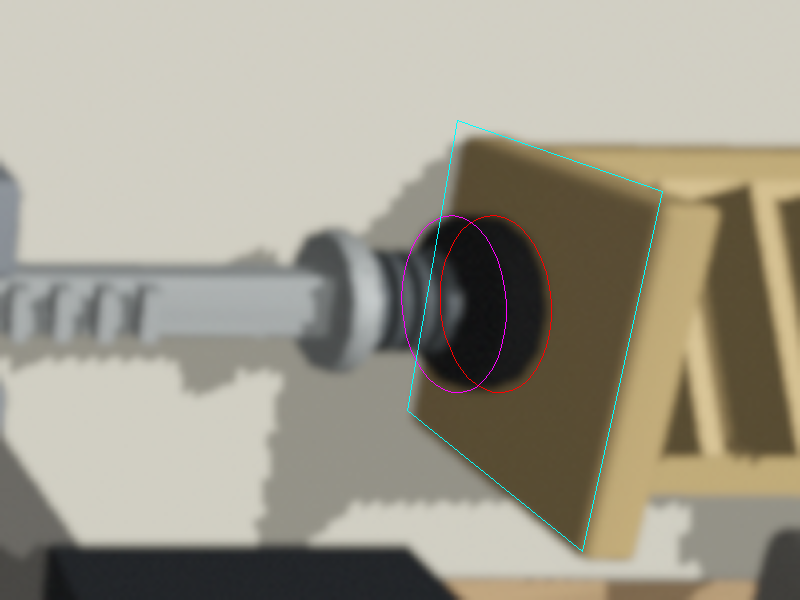

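>>> {"api": "servo_tool", "payload": {"motion": [{"x": 0, "y": 0, "z": 0, "ax": 0, "ay": 0, "az": 0, "fingers": 0.0365}, {"x": 0, "y": 0, "z": 0, "ax": 0, "ay": 0, "az": 0, "fingers": 0.036}, {"x": 0, "y": 0, "z": 0, "ax": 0, "ay": 0, "az": 0, "fingers": 0.0355}, {"x": 0, "y": 0, "z": 0, "ax": 0, "ay": 0, "az": 0, "fingers": 0.035}, {"x": 0, "y": 0, "z": 0, "ax": 0, "ay": 0, "az": 0, "fingers": 0.0345}, {"x": 0, "y": 0, "z": 0, "ax": 0, "ay": 0, "az": 0, "fingers": 0.034}, {"x": 0, "y": 0, "z": 0, "ax": 0, "ay": 0, "az": 0, "fingers": 0.034}, {"x": 0, "y": 0, "z": 0, "ax": 0, "ay": 0, "az": 0, "fingers": 0.034}]}}

```text
time_s: 17.1
tool_pos: [0.5712, -0.0539, 0.0823]
tcp_rot: [0.081, 0.702, -0.081, 0.703]
wrist_force: [0.4, -0.4, 0.2]
gripper_width: 0.0342
```

```bash
python3 look.py 12; python3 ov.py 12 64 0 99;python3 shift.py 9 12; python3 shift.py 11 12|head -4
```

```text
17.1 [ 0.5712 -0.0539  0.0823] [ 0.0012  0.     -1.    ] [ 0.43 -0.42  0.18] [-0.12  0.06  0.04] 0.03416
wrist trigger_grip 0.76 [317.3 264.1] own [ -0.  -97.5]
wrist pad 0.7 [500.1 214.2] own [ 2.6 66. ]
wrist rear_paddle 0.74 [297.  212.2] own [   1.1 -114.8]
wrist front_paddle 0.61 [328.4 209.2] own [ -1.8 -86.9]
wrist rack 0.86 [552.8 221.3] own [  3.6 101. ]
wrist rack 0.43 [331.5 209.1] own [ -6.8 -85.1]
scene trigger_grip 0.75 [324.7 185.5] own [  0.2 -97.2]
scene rear_paddle 0.43 [338.6 234.3] own [-7.5 -4.1]
scene rack 0.63 [350.2 256.9] own [-0.2 93.6]
rack cheek top 5.59 -0.33 0.88
rack slats 5.51 -1.07 0.71
board bolt(ref) -0.08 0.44 0.86
collar 7.5 0.74 0.78
9 [174, 174, 174, 174, 174, 175, 175, 175, 174, 174, 170, 161, 148, 136, 126, 118, 109, 95, 83, 78, 80, 95, 132, 167, 186, 194, 196, 195, 185, 158, 122, 88, 62, 58, 78, 95, 95, 78, 57, 63, 86, 98, 91, 70, 56, 69, 92, 102, 95, 71, 42, 23, 18, 18, 18, 18, 18, 18, 19, 19, 20, 24, 26, 27, 27, 27, 27, 28, 27, 29, 39, 57, 70, 76, 77, 78]
12 [172, 172, 172, 172, 172, 172, 172, 172, 172, 173, 173, 173, 173, 173, 173, 173, 172, 169, 162, 154, 146, 135, 122, 113, 102, 88, 79, 77, 79, 99, 137, 169, 186, 192, 194, 191, 178, 150, 114, 80, 57, 60, 83, 95, 89, 69, 55, 67, 89, 97, 83, 61, 52, 62, 69, 65, 51, 35, 22, 18, 17, 17, 18, 17, 18, 18, 19, 22, 25, 26, 26, 26, 27, 27, 27, 28]
rack cheek top 1.06 -0.03 0.88
rack slats 0.98 -0.11 0.97
board bolt(ref) -0.23 0.49 0.91
collar 1.84 0.37 0.88
```

View pics/wrist12.png

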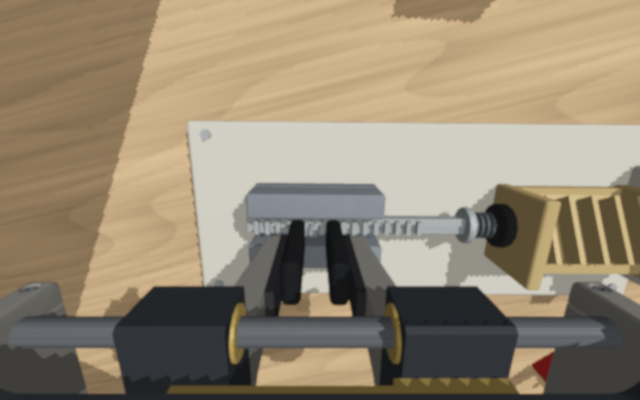

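>>> {"api": "servo_tool", "payload": {"motion": [{"x": 0, "y": 0, "z": 0, "ax": 0, "ay": 0, "az": 0, "fingers": 0.0335}, {"x": 0, "y": 0, "z": 0, "ax": 0, "ay": 0, "az": 0, "fingers": 0.033}, {"x": 0, "y": 0, "z": 0, "ax": 0, "ay": 0, "az": 0, "fingers": 0.0325}, {"x": 0, "y": 0, "z": 0, "ax": 0, "ay": 0, "az": 0, "fingers": 0.032}, {"x": 0, "y": 0, "z": 0, "ax": 0, "ay": 0, "az": 0, "fingers": 0.0315}, {"x": 0, "y": 0, "z": 0, "ax": 0, "ay": 0, "az": 0, "fingers": 0.031}, {"x": 0, "y": 0, "z": 0, "ax": 0, "ay": 0, "az": 0, "fingers": 0.0305}, {"x": 0, "y": 0, "z": 0, "ax": 0, "ay": 0, "az": 0, "fingers": 0.0305}]}}

```text
time_s: 18.37
tool_pos: [0.5712, -0.0539, 0.0823]
tcp_rot: [0.081, 0.702, -0.081, 0.703]
wrist_force: [-0.5, -0.8, -0.1]
gripper_width: 0.0309
```

```bash
python3 look.py 13; python3 ov.py 13 64 0 99;python3 shift.py 12 13
```

```text
18.3667 [ 0.5712 -0.0539  0.0823] [ 0.0011  0.     -1.    ] [-0.55 -0.82 -0.06] [-0.11  0.07  0.08] 0.03088
wrist trigger_grip 0.67 [316.9 262.8] own [ -0.8 -97.7]
wrist pad 0.8 [501.4 212.9] own [ 1.4 67. ]
wrist rear_paddle 0.96 [302.2 207.4] own [  -3.4 -110.2]
wrist front_paddle 0.61 [328.3 208. ] own [ -2.9 -87. ]
wrist rack 0.85 [551.2 218.8] own [ 1.4 99.1]
scene trigger_grip 0.72 [322.6 187.6] own [  8.5 -90.8]
scene rack 0.69 [348.7 257. ] own [ 3.5 92.6]
rack cheek top 0.07 0.02 0.89
rack slats -0.02 -0.03 0.93
board bolt(ref) -0.04 0.52 0.87
collar 1.85 0.51 0.85
12 [172, 172, 172, 172, 172, 172, 172, 172, 172, 173, 173, 173, 173, 173, 173, 173, 172, 169, 162, 154, 146, 135, 122, 113, 102, 88, 79, 77, 79, 99, 137, 169, 186, 192, 194, 191, 178, 150, 114, 80, 57, 60, 83, 95, 89, 69, 55, 67, 89, 97, 83, 61, 52, 62, 69, 65, 51, 35, 22, 18, 17, 17, 18, 17, 18, 18, 19, 22, 25, 26, 26, 26, 27, 27, 27, 28]
13 [172, 172, 172, 172, 172, 172, 172, 172, 172, 172, 172, 172, 172, 172, 172, 172, 172, 172, 172, 171, 166, 151, 133, 124, 119, 113, 101, 88, 79, 76, 79, 98, 136, 169, 186, 192, 193, 190, 177, 148, 112, 79, 56, 62, 85, 95, 87, 65, 53, 66, 89, 96, 83, 60, 47, 51, 56, 55, 42, 27, 19, 18, 17, 17, 17, 18, 19, 22, 24, 26, 26, 27, 27, 26, 26, 28]
```

View pics/ov13.png

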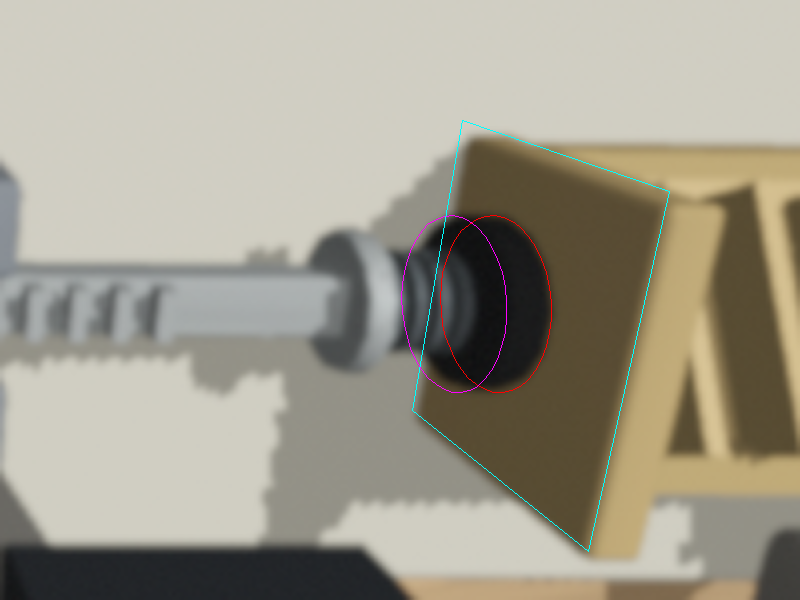

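>>> {"api": "servo_tool", "payload": {"motion": [{"x": 0, "y": 0, "z": 0, "ax": 0, "ay": 0, "az": 0, "fingers": 0.075}, {"x": 0, "y": 0, "z": 0, "ax": 0, "ay": 0, "az": 0, "fingers": 0.075}, {"x": 0, "y": 0, "z": 0, "ax": 0, "ay": 0, "az": 0, "fingers": 0.075}, {"x": 0, "y": 0, "z": 0, "ax": 0, "ay": 0, "az": 0, "fingers": 0.075}, {"x": 0, "y": 0, "z": 0, "ax": 0, "ay": 0, "az": 0, "fingers": 0.075}, {"x": 0, "y": 0, "z": 0, "ax": 0, "ay": 0, "az": 0, "fingers": 0.075}, {"x": 0, "y": 0, "z": 0, "ax": 0, "ay": 0, "az": 0, "fingers": 0.072}, {"x": 0, "y": 0, "z": 0, "ax": 0, "ay": 0, "az": 0, "fingers": 0.07}]}}

```text
time_s: 19.63
tool_pos: [0.5712, -0.0539, 0.0823]
tcp_rot: [0.081, 0.702, -0.081, 0.703]
wrist_force: [-0.8, 0.4, -0.9]
gripper_width: 0.0702
```

```bash
python3 look.py 14|grep -v scene; python3 shift.py 13 14
```

```text
19.6333 [ 0.5712 -0.0539  0.0823] [ 0.0012  0.     -1.    ] [-0.79  0.45 -0.89] [0.04 0.01 0.  ] 0.07021
wrist trigger_grip 0.82 [318.2 262.7] own [ -0.9 -97. ]
wrist pad 0.79 [499.9 213.8] own [ 2.2 65.8]
wrist rear_paddle 0.62 [282.8 207.7] own [  -3.1 -127.3]
wrist front_paddle 0.55 [349.  208.6] own [ -2.4 -68.7]
wrist rack 0.8 [552.9 221.6] own [  3.8 101.1]
rack cheek top -0.05 -0.0 0.89
rack slats 0.05 -0.02 0.93
board bolt(ref) -0.06 0.36 0.92
collar -2.85 0.8 0.65
13 [172, 172, 172, 172, 172, 172, 172, 172, 172, 172, 172, 172, 172, 172, 172, 172, 172, 172, 172, 171, 166, 151, 133, 124, 119, 113, 101, 88, 79, 76, 79, 98, 136, 169, 186, 192, 193, 190, 177, 148, 112, 79, 56, 62, 85, 95, 87, 65, 53, 66, 89, 96, 83, 60, 47, 51, 56, 55, 42, 27, 19, 18, 17, 17, 17, 18, 19, 22, 24, 26, 26, 27, 27, 26, 26, 28]
14 [174, 174, 174, 174, 174, 174, 174, 174, 174, 174, 175, 174, 175, 175, 174, 174, 173, 169, 156, 140, 129, 122, 113, 100, 86, 79, 78, 84, 112, 152, 179, 191, 195, 196, 191, 171, 138, 102, 72, 55, 68, 91, 98, 85, 62, 57, 77, 95, 96, 79, 57, 58, 77, 88, 83, 65, 41, 24, 19, 18, 18, 18, 18, 18, 18, 18, 20, 22, 25, 27, 27, 27, 27, 27, 27, 28]
```

>>> {"api": "servo_tool", "payload": {"motion": [{"x": 0, "y": 0, "z": 0, "ax": 0, "ay": 0, "az": 0, "fingers": 0.068}, {"x": 0, "y": 0, "z": 0, "ax": 0, "ay": 0, "az": 0, "fingers": 0.066}, {"x": 0, "y": 0, "z": 0, "ax": 0, "ay": 0, "az": 0, "fingers": 0.064}, {"x": 0, "y": 0, "z": 0, "ax": 0, "ay": 0, "az": 0, "fingers": 0.062}, {"x": 0, "y": 0, "z": 0, "ax": 0, "ay": 0, "az": 0, "fingers": 0.06}, {"x": 0, "y": 0, "z": 0, "ax": 0, "ay": 0, "az": 0, "fingers": 0.059}, {"x": 0, "y": 0, "z": 0, "ax": 0, "ay": 0, "az": 0, "fingers": 0.059}, {"x": 0, "y": 0, "z": 0, "ax": 0, "ay": 0, "az": 0, "fingers": 0.059}]}}

```text
time_s: 20.9
tool_pos: [0.5712, -0.0538, 0.0823]
tcp_rot: [0.081, 0.702, -0.081, 0.703]
wrist_force: [0.2, 0.3, 0.3]
gripper_width: 0.0588
```

```bash
cat > edge.py <<'E'
import sys
from h import *
for t in sys.argv[1:]:
    p=cv2.cvtColor(cv2.imread(f"pics/wrist{t}.png"),cv2.COLOR_BGR2GRAY)[222:230].astype(float).mean(0)
    i=[k for k in range(455,490) if p[k]<130<=p[k+1] and p[k-3]<110][0]
    print(t,"collar edge",round(i+(130-p[i])/(p[i+1]-p[i]),2))
E
python3 look.py 15|grep -v scene; python3 shift.py 14 15|head -4; python3 edge.py 9 10 11 12 13 14 15
```

```text
20.9 [ 0.5712 -0.0538  0.0823] [ 1.1e-03  1.0e-04 -1.0e+00] [0.18 0.32 0.3 ] [ 0.12  0.03 -0.03] 0.05883
wrist pad 0.57 [500.1 210.5] own [-0.9 65.5]
wrist rear_paddle 0.63 [285.9 207.7] own [  -3.1 -124.6]
wrist front_paddle 0.63 [345.  208.6] own [ -2.4 -72.2]
wrist rack 0.78 [552.1 222. ] own [  4.2 100.5]
rack cheek top 0.01 0.09 0.89
rack slats 0.02 0.02 0.92
board bolt(ref) 0.02 0.48 0.93
collar 0.53 0.47 0.9
9 collar edge 461.93
10 collar edge 465.87
11 collar edge 467.92
12 collar edge 469.82
13 collar edge 471.82
14 collar edge 468.44
15 collar edge 468.4
```

>>> {"api": "servo_tool", "payload": {"motion": [{"x": 0, "y": 0, "z": 0, "ax": 0, "ay": 0, "az": 0, "fingers": 0.058}, {"x": 0, "y": 0, "z": 0, "ax": 0, "ay": 0, "az": 0, "fingers": 0.057}, {"x": 0, "y": 0, "z": 0, "ax": 0, "ay": 0, "az": 0, "fingers": 0.056}, {"x": 0, "y": 0, "z": 0, "ax": 0, "ay": 0, "az": 0, "fingers": 0.055}, {"x": 0, "y": 0, "z": 0, "ax": 0, "ay": 0, "az": 0, "fingers": 0.054}, {"x": 0, "y": 0, "z": 0, "ax": 0, "ay": 0, "az": 0, "fingers": 0.053}, {"x": 0, "y": 0, "z": 0, "ax": 0, "ay": 0, "az": 0, "fingers": 0.053}, {"x": 0, "y": 0, "z": 0, "ax": 0, "ay": 0, "az": 0, "fingers": 0.053}]}}

```text
time_s: 22.17
tool_pos: [0.5712, -0.0539, 0.0823]
tcp_rot: [0.081, 0.702, -0.081, 0.703]
wrist_force: [-0.3, 1.1, -0.2]
gripper_width: 0.0533
```

```bash
python3 look.py 16|grep -v scene; python3 shift.py 14 16|head -4; python3 edge.py 13 14 15 16
```

```text
22.1667 [ 0.5712 -0.0539  0.0823] [ 0.0011  0.     -1.    ] [-0.31  1.09 -0.22] [ 0.16  0.04 -0.01] 0.05328
wrist trigger_grip 0.97 [317.7 262.5] own [ -1.  -97.3]
wrist pad 0.81 [498.  208.3] own [-2.9 63.2]
wrist rear_paddle 0.79 [292.8 211.7] own [   0.6 -118.5]
wrist front_paddle 0.72 [340.4 208.3] own [ -2.6 -76.3]
rack cheek top -0.0 0.11 0.88
rack slats -0.01 0.03 0.94
board bolt(ref) -0.05 0.55 0.92
collar 0.61 0.41 0.92
13 collar edge 471.82
14 collar edge 468.44
15 collar edge 468.4
16 collar edge 468.44
```

>>> {"api": "servo_tool", "payload": {"motion": [{"x": 0, "y": 0, "z": 0, "ax": 0, "ay": 0, "az": 0, "fingers": 0.0525}, {"x": 0, "y": 0, "z": 0, "ax": 0, "ay": 0, "az": 0, "fingers": 0.0515}, {"x": 0, "y": 0, "z": 0, "ax": 0, "ay": 0, "az": 0, "fingers": 0.0505}, {"x": 0, "y": 0, "z": 0, "ax": 0, "ay": 0, "az": 0, "fingers": 0.0495}, {"x": 0, "y": 0, "z": 0, "ax": 0, "ay": 0, "az": 0, "fingers": 0.0485}, {"x": 0, "y": 0, "z": 0, "ax": 0, "ay": 0, "az": 0, "fingers": 0.048}, {"x": 0, "y": 0, "z": 0, "ax": 0, "ay": 0, "az": 0, "fingers": 0.048}, {"x": 0, "y": 0, "z": 0, "ax": 0, "ay": 0, "az": 0, "fingers": 0.048}]}}

```text
time_s: 23.43
tool_pos: [0.5712, -0.0539, 0.0823]
tcp_rot: [0.081, 0.702, -0.081, 0.703]
wrist_force: [-0.2, 0.8, -0.4]
gripper_width: 0.0482
```

```bash
python3 look.py 17|grep -v scene; python3 shift.py 14 17|head -4; python3 edge.py 13 14 16 17
```

```text
23.4333 [ 0.5712 -0.0539  0.0823] [ 0.0011  0.     -1.    ] [-0.15  0.84 -0.36] [ 0.11  0.02 -0.06] 0.04817
wrist trigger_grip 0.83 [321.3 261.3] own [ -1.8 -95.3]
wrist pad 0.6 [501.2 212.3] own [ 0.8 66.7]
wrist rear_paddle 0.73 [295.7 209.1] own [  -1.8 -115.9]
wrist rear_paddle 0.58 [499.9 209.1] own [-2.2 65. ]
wrist front_paddle 0.78 [337.7 210.1] own [ -1.  -78.7]
wrist rack 0.85 [549.7 220.5] own [ 2.8 98.2]
rack cheek top 0.1 0.01 0.91
rack slats 0.03 0.07 0.96
board bolt(ref) -0.04 0.6 0.85
collar 2.53 0.33 1.09
13 collar edge 471.82
14 collar edge 468.44
16 collar edge 468.44
17 collar edge 470.99
```

>>> {"api": "servo_tool", "payload": {"motion": [{"x": 0, "y": 0, "z": 0, "ax": 0, "ay": 0, "az": 0, "fingers": 0.0475}, {"x": 0, "y": 0, "z": 0, "ax": 0, "ay": 0, "az": 0, "fingers": 0.047}, {"x": 0, "y": 0, "z": 0, "ax": 0, "ay": 0, "az": 0, "fingers": 0.0463}, {"x": 0, "y": 0, "z": 0, "ax": 0, "ay": 0, "az": 0, "fingers": 0.0456}, {"x": 0, "y": 0, "z": 0, "ax": 0, "ay": 0, "az": 0, "fingers": 0.0449}, {"x": 0, "y": 0, "z": 0, "ax": 0, "ay": 0, "az": 0, "fingers": 0.0442}, {"x": 0, "y": 0, "z": 0, "ax": 0, "ay": 0, "az": 0, "fingers": 0.0436}, {"x": 0, "y": 0, "z": 0, "ax": 0, "ay": 0, "az": 0, "fingers": 0.0436}]}}

```text
time_s: 24.7
tool_pos: [0.5712, -0.0539, 0.0823]
tcp_rot: [0.081, 0.702, -0.081, 0.703]
wrist_force: [-0.2, -0.9, -0.3]
gripper_width: 0.0435
```

```bash
python3 look.py 18; python3 shift.py 14 18|head -4; python3 edge.py 13 14 16 17 18; python3 ov.py 18 64 0 99
```

```text
24.7 [ 0.5712 -0.0539  0.0823] [ 0.001 -0.    -1.   ] [-0.22 -0.86 -0.27] [ 0.03  0.03 -0.01] 0.04351
wrist trigger_grip 0.56 [318.8 261.2] own [ -1.8 -96.7]
wrist pad 0.6 [499.  211.3] own [-0.1 64.5]
wrist rear_paddle 0.6 [298.1 210. ] own [  -1.  -113.8]
wrist front_paddle 0.89 [334.2 207.7] own [ -3.2 -81.9]
wrist rack 0.79 [548.5 221.7] own [ 3.9 97.4]
scene trigger_grip 0.68 [326.5 185.6] own [ -4.3 -95.3]
rack cheek top 0.16 0.02 0.89
rack slats 0.08 0.02 0.97
board bolt(ref) 0.07 0.54 0.9
collar 5.24 0.54 0.76
13 collar edge 471.82
14 collar edge 468.44
16 collar edge 468.44
17 collar edge 470.99
18 collar edge 473.47
```

View pics/ov18.png

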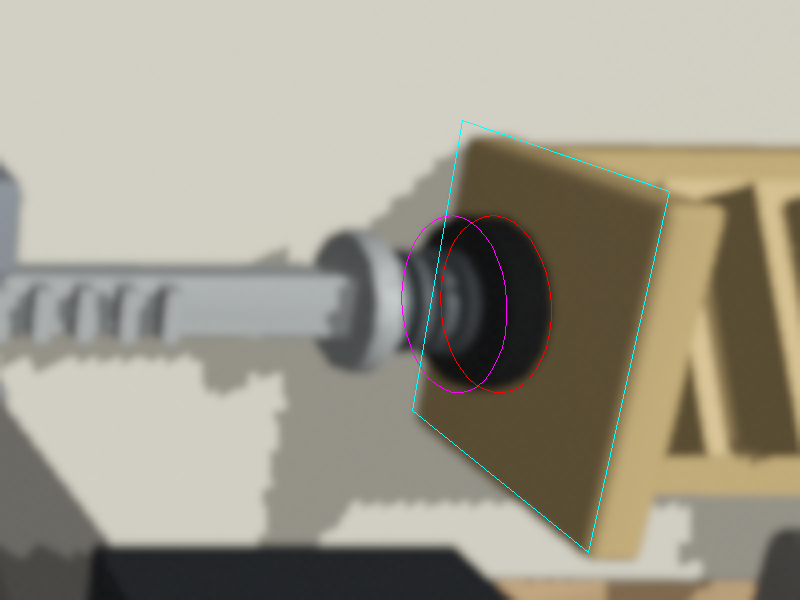

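View pics/sc18.png

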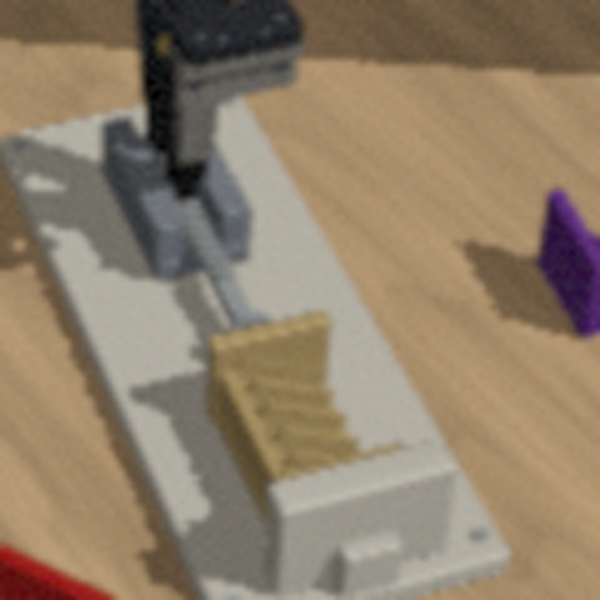

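>>> {"api": "servo_tool", "payload": {"motion": [{"x": 0, "y": 0, "z": 0, "ax": 0, "ay": 0, "az": 0, "fingers": 0.0436}, {"x": 0, "y": 0, "z": 0, "ax": 0, "ay": 0, "az": 0, "fingers": 0.0436}, {"x": 0, "y": 0, "z": 0, "ax": 0, "ay": 0, "az": 0, "fingers": 0.0436}, {"x": 0, "y": 0, "z": 0, "ax": 0, "ay": 0, "az": 0, "fingers": 0.0436}, {"x": 0, "y": 0, "z": 0, "ax": 0, "ay": 0, "az": 0, "fingers": 0.0436}, {"x": 0, "y": 0, "z": 0, "ax": 0, "ay": 0, "az": 0, "fingers": 0.0436}, {"x": 0, "y": 0, "z": 0, "ax": 0, "ay": 0, "az": 0, "fingers": 0.0436}, {"x": 0, "y": 0, "z": 0, "ax": 0, "ay": 0, "az": 0, "fingers": 0.0436}]}}

```text
time_s: 25.97
tool_pos: [0.5712, -0.0539, 0.0823]
tcp_rot: [0.081, 0.702, -0.081, 0.703]
wrist_force: [-0.4, -0.5, 0.0]
gripper_width: 0.0436
```

```bash
python3 look.py 19|head -1; python3 shift.py 18 19|head -4; python3 edge.py 18 19; python3 -c "
from h import *
print(ctrl.hand_in())"
```

```text
25.9667 [ 0.5712 -0.0539  0.0823] [ 0.001 -0.    -1.   ] [-0.41 -0.52  0.04] [ 0.01  0.03 -0.  ] 0.04363
rack cheek top 0.03 0.01 0.9
rack slats 0.02 0.09 0.94
board bolt(ref) -0.01 0.51 0.94
collar 0.48 0.49 0.92
18 collar edge 473.47
19 collar edge 473.47
the job is handed in; nothing more can be done
None
```

I pumped the paddles until the pad pushed the rack against the stop, then handed the job in at about 26 s with the paddles still squeezed to an opening of 43.6 mm. No verdict was reported.

- **Strokes:** it took three full squeezes, a fourth that touched the rack and slid it about 4 mm to the stop, and a fifth partial squeeze. The fourth left only about 8–9 N by estimate, so I released and squeezed again for more margin.
- **Clamping force:** I estimate the spring at 4 to 5.5 mm, or about 12 to 17 N. This comes from how far the collar moved in the wrist images and from the finger opening; there was no direct reading of the pad force. The two methods differed by about 0.4 mm.
- **Rack at the end:** between the last two images, neither the rack nor the collar moved measurably. The rack also stayed still while the spring was compressed further, so it is against the stop. I saw no tilt.
- **Wrist force:** the net force was under 1 N, so both fingers push about equally. Earlier, before I had centred the gripper, it reached about 7 N sideways.
- **Other objects:** the arm never came near the dish, spoon or vials. I did not measure their positions again at the end.
- **Checks that disagreed:** the scene camera's network put the pad and rack several millimetres off at times. I relied on the wrist camera instead.

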